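# Put the sampling set away: clamp the tube in its cradle and nest the pans

### The job

Put the sampling set away. Draw the jaw back, lay the round tube in the V-rests and let go of it, then slide the jaw in by its knob until it presses the tube firmly against the end stop, and leave it shut there. Stand the largest pan upright in the middle of the round stand and nest all the other pans in it, each fully down, with the handles turned well apart from one another; leave the bottle, jar and carton where they are.

Things in the scene. Friction and masses are not known exactly. Their poses are not given: they have to be found in the camera images.
- cradle: Fixed grey plate (90 x 270 x 10 mm) with two aluminium V-rests (90 degree V, open upward), an end stop and a sliding jaw. Origin on the bench below the middle of the V pair; own y along the V toward the stop, z up. The V-rests cover y -45 to -29 and +29 to +45 mm, with room for fingers between; tops 54 mm above the bench. The plate spans y -170 to +100 mm.
- v_axis (a point): Where the middle of the tube lies when it is seated in the V-rests and against the stop: 50 mm above the cradle's origin. Axes as the cradle's.
- stop: Fixed aluminium end-stop block, 56 mm wide, 14 mm thick, top 72 mm above the bench; its face toward the tube is at y = +75 mm in the cradle's frame. Origin at the middle of its foot.
- jaw (a joint): Sliding clamp jaw on the cradle, in m: 0 = drawn fully back (away from the stop), grows toward the stop, range 0 to 0.072. The jaw's face stands 195 mm minus this value from the stop's face: it touches a 150 mm tube lying against the stop at 0.045. About 3 N of friction; stays where left. It starts too far in (0.055 to 0.070) for the tube to fit.
- jaw_knob (a point): Middle of the upright round black knob on the jaw, diameter 18 mm; this point is 94 mm above the bench, knob top 110 mm, knob foot (top of the 50 mm wide, 20 mm thick jaw block) 66 mm. The jaw's face is 10 mm from the knob's axis toward the stop.
- tube: Loose round steel sampling tube, diameter 30 mm, with a grey hexagonal cap (40 mm across flats, 46 mm across corners, 20 mm long) on each end; 150 mm long over all, 110 mm of round tube between the caps, about 0.3 kg. Origin at its middle on its axis, own x along the axis. It lies on the bench with its axis 20 mm up.
- stand: Fixed round grey stand, diameter 112 mm, 12 mm high, with a dark rubber top. Origin at the centre of its foot.
- stand_top (a point): Centre of the stand's top, 12 mm above the bench.
- reagent: Bystander: white plastic bottle, diameter 52 mm, height 110 mm. Origin under its centre.
- jar: Bystander: amber glass jar, diameter 60 mm, height 75 mm. Origin under its centre.
- carton: Bystander: cardboard carton 60 x 90 x 70 mm. Origin under its centre.
- pan_a: Loose steel pan, the largest: rim 100 mm outside (foot 6 mm less) and 40 mm high, wall 2.5, floor 4 mm, 220 g. Origin: centre of underside, z up, +x along the handle, a bar 12 mm wide lying on the rim (40 to 50 mm up), ending 95 mm from the axis. Nested, it stands 4 mm above the next larger pan; with handle over handle it cannot go down.
- tip_a (a point): Outer end of the handle of pan_a, at half its depth (45 mm above the pan's origin, 95 mm out).
- pan_b: Loose steel pan, may be absent: rim 86 mm outside (foot 6 mm less) and 40 mm high, wall 2.5, floor 4 mm, 180 g. Origin: centre of underside, z up, +x along the handle, a bar 12 mm wide lying on the rim (40 to 50 mm up), ending 95 mm from the axis. Nested, it stands 4 mm above the next larger pan; with handle over handle it cannot go down.
- tip_b (a point): Outer end of the handle of pan_b, at half its depth (45 mm above the pan's origin, 95 mm out).
- pan_c: Loose steel pan, may be absent: rim 72 mm outside (foot 6 mm less) and 40 mm high, wall 2.5, floor 4 mm, 145 g. Origin: centre of underside, z up, +x along the handle, a bar 12 mm wide lying on the rim (40 to 50 mm up), ending 95 mm from the axis. Nested, it stands 4 mm above the next larger pan; with handle over handle it cannot go down.
- tip_c (a point): Outer end of the handle of pan_c, at half its depth (45 mm above the pan's origin, 95 mm out).
- pan_d: Loose steel pan, may be absent: rim 58 mm outside (foot 6 mm less) and 40 mm high, wall 2.5, floor 4 mm, 110 g. Origin: centre of underside, z up, +x along the handle, a bar 12 mm wide lying on the rim (40 to 50 mm up), ending 95 mm from the axis. Nested, it stands 4 mm above the next larger pan; with handle over handle it cannot go down.
- tip_d (a point): Outer end of the handle of pan_d, at half its depth (45 mm above the pan's origin, 95 mm out).
- pan_e: Loose steel pan, may be absent: rim 44 mm outside (foot 6 mm less) and 40 mm high, wall 2.5, floor 4 mm, 80 g. Origin: centre of underside, z up, +x along the handle, a bar 12 mm wide lying on the rim (40 to 50 mm up), ending 95 mm from the axis. Nested, it stands 4 mm above the next larger pan; with handle over handle it cannot go down.
- tip_e (a point): Outer end of the handle of pan_e, at half its depth (45 mm above the pan's origin, 95 mm out).

How it is judged:
By the outcome, as a careful person would: the job done as asked, in the order asked, and still so for the second after the job is handed in, with the robot touching nothing.
Of pan_b, pan_c, pan_d, pan_e only 3 to 4 are there at a start; the rules pass over those that are not, and their reading is None.
At some moment in a run one of tube, pan_b, pan_c, pan_d, pan_e may be knocked a few centimetres aside while the robot is not near it.
It also fails if it takes over 200 s, if anything falls off the work surface, if the arm or the gripper's body presses on something with over 40 N, if the wrist force passes 120 N, or if a joint passes its speed limit or range.

### The arm

A 6-joint arm with a two-finger parallel gripper is mounted at the origin on the work surface. World frame = base frame: x ahead of the robot, y to its left, z up, the work surface at z = 0. Lengths are in m, angles in rad, forces in N, time in s.
With the tool pointing down it reaches from about 0.25 to 0.8 m from the base axis. Payload 8.5 kg.
Tool frame: the origin (TCP) lies at the very end of the fingers, on their centre line; the grasp point (between the pads) lies 19 mm behind it; y points along the fingers, x is the direction in which the jaws open and shut, and the axes are right-handed (so a half turn about y gives the same grasp; the last joint's range is limited). The gripper opens to 85 mm and grips with 20 to 120 N. Pads are 22 mm wide; open, the fingers measure 114 mm over their backs; the gripper's body (76 mm by 85 mm) begins 54 mm behind the grasp point. The pads swing forward as they close: fully open they stand 13 mm farther back than shut.
Start: joints at [1.347, 0.238, -0.013, 1.319, 0, 1.571], TCP at [0.117, 0.512, 0.231] pointing down, gripper open.
Joint ranges: [-2.66, 2.66], [-1.03, 1.9], [-1.14, 1.46], [-1.82, 2.27], [-1.45, 1.34], [-3.14, 3.14]. Speed limits (rad/s): [2.22, 2.22, 2.79, 3.14, 3.14, 3.14].

### API

Orientations are given as [roll, pitch, yaw] about the fixed x, y, z axes, in that order (R = Rz(yaw) Ry(pitch) Rx(roll)).
In Python, from station import sensors, vision, finish_job gives the robot as it stands.
- The arm moves only by the tool play_rows, never from a script. Its argument "motion" is a list of rows, each an object with "xyz": the shift along the tool's x, y, z in mm, a list of three; "twist": the turn, a rotation vector about the tool's x, y, z in degrees, a list of three; "gripper": the finger opening in mm, from 0 to 85.4. A call has exactly 5 rows; each row shifts and turns the pose as measured when the row begins, along the tool's axes as they then stand; what a row does not reach is not made up. A row lasts 1/12 s, in which the tool goes at most 41.7 mm and 7.16 degrees, less where a joint would pass 70% of its speed; a pose out of reach is approached as far as the arm can. A call with a gripper value outside its range is refused whole. The fingers move at their own pace and stop on an object; the grip force is fixed at half the most. Time passes only in rows, so rows that do not move let the fingers close, or fill a call up. It gives the time, the measured TCP pose, the force and the opening at its end, in the units of the state.
- sensors.get_state(): the state, without advancing time (a new reading comes with each control period).
- vision.snapshot(name): name is "side" or "top"; returns the picture (480x640x3 uint8, red, green, blue); there is no depth.
- vision.camera_model(name): a dict with "fov_y" (degrees; the focal length in pixels is half the picture's height over the tangent of half this angle, whatever the lens; pixels are square), "cx", "cy" (the principal point, pixels), "rvec" (rotation vector, rad) and "tvec" (3), from world to camera coordinates, as OpenCV has them. Camera axes: x right, y down, z forward; pixel columns grow to the right and rows downward; lengths in m; the calibration is good to about 2 mm. A picture is of the moment at which its call begins. camera_model takes no time and is no camera call.
- finish_job(): hands the job in, once; it reports no verdict.
The state is a dict: "time": time; "joints": joint angles; "qd": joint speeds; "joint_efforts": joint torques, N m; "eef_pos": TCP position; "ee_rot": TCP orientation; "wrist_force": force on the tool from outside, world axes, zero at the start; "ft_torque": the same for the moment, N m; "opening": opening from 0.0 (shut) to 1.0 (fully open).
Only numpy, scipy, OpenCV 4.12 (cv2) and the standard library are available. Lean on these libraries where they do the work, as an engineer would, in place of code of your own. Each camera call takes 0.05 s, during which the arm holds its last target. There are 200 camera calls.

## Working session

There is one attempt and no reset: what is moved stays moved. The work goes in short steps, Python scripts to look and compute and a tool call to move; the robot and the scene stay as the last step left them, time stands still between calls to the robot, and variables do not carry over. Pictures are saved under pics/ and viewed, about 12 in all and at most 16, crops included, and the job is handed in when it is done.

Besides the shell and the picture viewer there is one more tool, called after "Emit:" by a JSON object that holds its "op" and its "data", one argument or row to a line. play_rows: Moves the arm, as the interface text tells. Its arguments: {"type":"object","properties":{"motion":{"type":"array"}},"required":["motion"]}

```bash
ls; mkdir -p pics; cat > h.py <<'E'
import numpy as np, cv2
from station import sensors, vision
from scipy.spatial.transform import Rotation as R
def cam(n):
    m=vision.camera_model(n); f=240/np.tan(np.radians(m['fov_y'])/2)
    K=np.array([[f,0,m['cx']],[0,f,m['cy']],[0,0,1.]])
    return m,K,R.from_rotvec(np.ravel(m['rvec'])).as_matrix(),np.ravel(m['tvec'])
def proj(n,p):
    m,K,Rm,t=cam(n); q=(K@(Rm@np.atleast_2d(p).T+t[:,None])).T
    return q[:,:2]/q[:,2:]
def unproj(n,uv,z):
    m,K,Rm,t=cam(n); uv=np.atleast_2d(uv); d=(Rm.T@np.linalg.inv(K)@np.c_[uv,np.ones(len(uv))].T).T
    c=-Rm.T@t; z=np.broadcast_to(z,len(uv)); return c+d*((z-c[2])/d[:,2])[:,None]
def snap(n,name):
    im=vision.snapshot(n)[:,:,::-1].copy(); cv2.imwrite('pics/'+name,im); return im
E
python3 - <<'E'
from h import *
for n in('top','side'):
    snap(n,n+'0.png'); m,K,Rm,t=cam(n); print(m,-Rm.T@t)
print(sensors.get_state())
E
```

```text
pics
{'fov_y': 43.082112342569715, 'cx': 317.247992180773, 'cy': 236.48911463079327, 'rvec': array([ 2.17320856, -2.17040307,  0.08932629]), 'tvec': array([0.01053703, 0.5353652 , 1.82532967])} [ 0.36945838 -0.00295522  1.86602441]
{'fov_y': 49.09626563288251, 'cx': 320.23955293915117, 'cy': 234.34411167055725, 'rvec': array([ 2.08620932, -0.31953093,  0.15744967]), 'tvec': array([-0.50779336,  0.18402067,  1.39289289])} [ 0.18092183 -1.20787066  0.86033951]
{'time': 0.1, 'joints': array([ 1.34701578e+00,  2.38745148e-01, -1.41906685e-02,  1.31918481e+00,
       -1.92041527e-05,  1.57078462e+00]), 'qd': array([-1.05429192e-03, -1.83808879e-03,  6.73041503e-04, -1.58406003e-03,
        1.19984322e-03,  2.89528680e-05]), 'joint_efforts': array([ 1.81816653e-03, -5.39721608e+01,  3.46999240e+01,  1.35019416e-02,
        9.61870660e-05,  1.12094142e-05]), 'eef_pos': array([0.11642869, 0.51154014, 0.23072106]), 'ee_rot': array([-1.57081552e+00,  1.32430183e-03,  1.34702749e+00]), 'wrist_force': array([0.0434353 , 0.56201223, 0.52368812]), 'ft_torque': array([-0.01868036, -0.0474356 , -0.0024757 ]), 'opening': 1.0013193288204842}
```

View pics/top0.png

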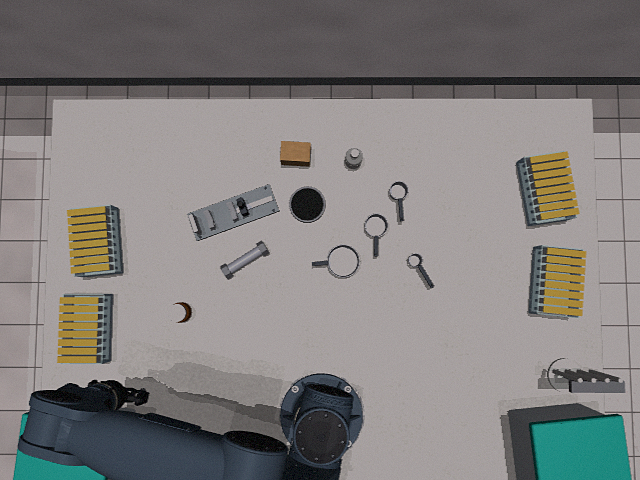

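View pics/side0.png

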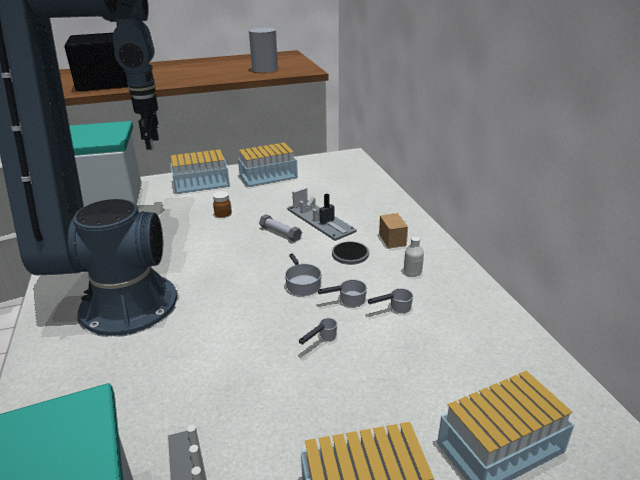

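The top view shows the cradle centred near (233,213) with the stop at its left end and the jaw at its right. The tube is at (246,260), the stand at (307,204), and the largest pan at (343,261). Three smaller pans are at (375,225), (398,190) and (415,260). The bottle, carton and jar are standing clear of these. I'll enlarge for measuring.

```bash
python3 - <<'E'
from h import *
im=cv2.imread('pics/top0.png')
c=cv2.resize(im[165:285,180:310],None,fx=5,fy=5,interpolation=cv2.INTER_CUBIC)
d=cv2.resize(im[165:300,305:445],None,fx=5,fy=5,interpolation=cv2.INTER_CUBIC)
for img,(x0,y0) in((c,(180,165)),(d,(305,165))):
    for k in range(0,img.shape[1],100): cv2.putText(img,str(x0+k//5),(k,10),0,.4,(0,0,255)); cv2.line(img,(k,12),(k,18),(0,0,255))
    for k in range(0,img.shape[0],100): cv2.putText(img,str(y0+k//5),(0,k+4),0,.4,(0,0,255))
cv2.imwrite('pics/c1.png',c[:600]);cv2.imwrite('pics/c2.png',cv2.resize(d,None,fx=.88,fy=.88))
E
```

```text
(no output)
```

View pics/c1.png

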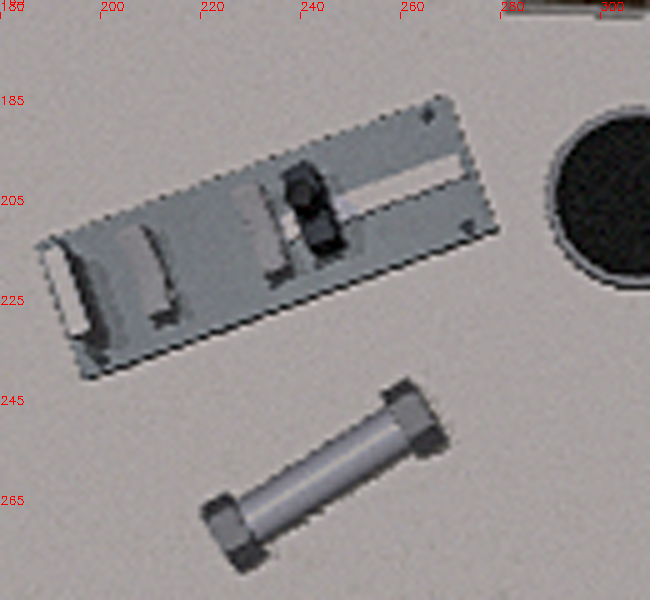

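View pics/c2.png

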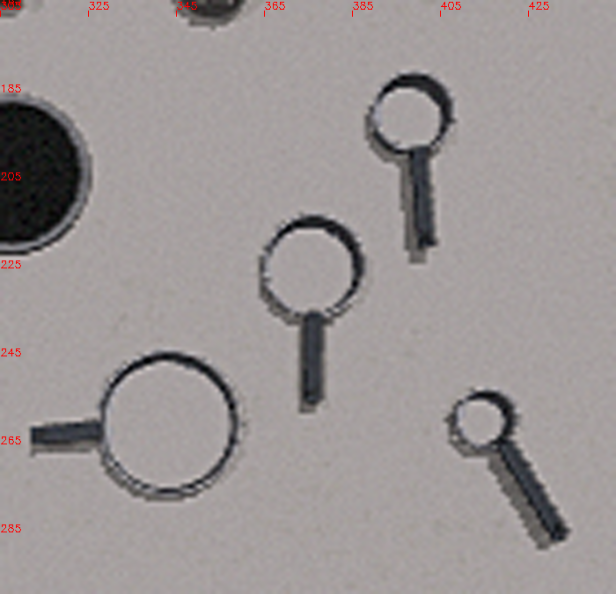

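c1 gives the plate corners (188,214), (198,240.6), (279.6,211) and (269.6,184.4). The tube's cap ends are at (224.4,273.2) and (265.6,247.6), and the knob top is near (240,203). c2 gives rims of about 100, 69, 58 and 44 mm, so these are pans a, c, d and e, and b is absent.

```bash
python3 - <<'E'
from h import *
np.set_printoptions(precision=4,suppress=True)
P=unproj('top',[(188,214),(198,240.6),(279.6,211),(269.6,184.4)],.01)[:,:2]
print('edges',[np.linalg.norm(P[i]-P[(i+1)%4]) for i in range(4)])
mid=P.mean(0); ydir=(P[0]+P[1]-P[2]-P[3]); ydir/=np.linalg.norm(ydir); org=mid+ydir*.035
print('cradle org',org,'ydir deg',np.degrees(np.arctan2(ydir[1],ydir[0])))
k=unproj('top',[(240,203)],.11)[0,:2]; print('knob',k,'along',(k-org)@ydir, 'perp',(k-org)@[-ydir[1],ydir[0]])
T=unproj('top',[(224.4,273.2),(265.6,247.6)],.02)[:,:2]; d=T[0]-T[1]
print('tube',T.mean(0),np.linalg.norm(d),np.degrees(np.arctan2(d[1],d[0])))
print('stand',unproj('top',[(307,204)],.012))
for n,c,t in(('a',(169,425),(31,436)),('c',(312,268),(311,405)),('d',(411,114),(425,245)),('e',(482,420),(555,537))):
    f=lambda q:(305+q[0]/4.4,165+q[1]/4.4)
    C=unproj('top',[f(c)],.04)[0,:2];E=unproj('top',[f(t)],.05)[0,:2];v=E-C
    print(n,C,np.linalg.norm(v),np.degrees(np.arctan2(v[1],v[0])))
# side-view check of stand and pan overlay
im=cv2.imread('pics/side0.png')
def circ(c,r,z):
    a=np.linspace(0,6.28,60);return np.c_[c[0]+r*np.cos(a),c[1]+r*np.sin(a),0*a+z]
print(proj('side',[[*k,.11]]),proj('side',[[*org,.0]]))
E
```

```text
edges [np.float64(0.08835486196975705), np.float64(0.26609379870251587), np.float64(0.08863527154644968), np.float64(0.2671776095770218)]
cradle org [0.5986 0.3011] ydir deg 110.18557329737048
knob [0.6255 0.2361] along -0.07028603504966889 perp -0.0027804471786524476
tube [0.4626 0.2307] 0.14687495748543256 122.09300901518992
stand [[0.6368 0.043  0.012 ]]
a [ 0.4583 -0.0676] 0.09437368301189589 94.9084750936513
c [ 0.5661 -0.1659] 0.09465681782010556 178.65160392110207
d [ 0.673  -0.2348] 0.09232926672876667 -175.4392337043841
e [ 0.462 -0.281] 0.09224307019847192 -149.56133007134522
[[326.6307 194.8253]] [[313.7251 216.9627]]
```

Emit:
{"op": "play_rows", "data": {
  "motion": [
    {"xyz":[0,0,0],"twist":[0,7.1,0],"gripper":50},
    {"xyz":[0,0,0],"twist":[0,7.1,0],"gripper":50},
    {"xyz":[0,0,0],"twist":[0,7.1,0],"gripper":50},
    {"xyz":[0,0,0],"twist":[0,7.1,0],"gripper":50},
    {"xyz":[0,0,0],"twist":[0,7.1,0],"gripper":50}
  ]
}}

```text
time: 0.52
eef_pos: [0.1162, 0.5104, 0.2289]
ee_rot: [-1.574, 0.004, 0.72]
wrist_force: [-0.4, -0.3, -0.3]
opening: 0.586
```

Emit:
{"op": "play_rows", "data": {
  "motion": [
    {"xyz":[0,0,0],"twist":[0,7.1,0],"gripper":50},
    {"xyz":[0,0,0],"twist":[0,7.1,0],"gripper":50},
    {"xyz":[0,0,0],"twist":[0,7.1,0],"gripper":50},
    {"xyz":[0,0,0],"twist":[0,0,0],"gripper":50},
    {"xyz":[0,0,0],"twist":[0,0,0],"gripper":50}
  ]
}}

```text
time: 0.93
eef_pos: [0.1159, 0.5093, 0.2271]
ee_rot: [-1.579, 0.005, 0.343]
wrist_force: [0.7, -0.5, 0.2]
opening: 0.587
```

Emit:
{"op": "play_rows", "data": {
  "motion": [
    {"xyz":[25,0,-28],"twist":[0,0,0],"gripper":50},
    {"xyz":[25,0,-28],"twist":[0,0,0],"gripper":50},
    {"xyz":[25,0,-28],"twist":[0,0,0],"gripper":50},
    {"xyz":[25,0,-28],"twist":[0,0,0],"gripper":50},
    {"xyz":[25,0,-28],"twist":[0,0,0],"gripper":50}
  ]
}}

```text
time: 1.35
eef_pos: [0.2811, 0.4218, 0.2261]
ee_rot: [-1.578, 0.007, 0.378]
wrist_force: [-0.3, 0.6, -0.3]
opening: 0.582
```

Emit:
{"op": "play_rows", "data": {
  "motion": [
    {"xyz":[25,0,-28],"twist":[0,0,0],"gripper":50},
    {"xyz":[25,0,-28],"twist":[0,0,0],"gripper":50},
    {"xyz":[25,0,-28],"twist":[0,0,0],"gripper":50},
    {"xyz":[25,0,-28],"twist":[0,0,0],"gripper":50},
    {"xyz":[25,0,-28],"twist":[0,0,0],"gripper":50}
  ]
}}

```text
time: 1.77
eef_pos: [0.4569, 0.3333, 0.2262]
ee_rot: [-1.577, 0.007, 0.402]
wrist_force: [0.6, 1.6, 0.2]
opening: 0.587
```

```bash
cat >> h.py <<'E'
def rem(p,yaw=None):
    "remaining move to tip pose p, tool down at yaw(deg): shift in present tool axes mm, twist y deg"
    s=sensors.get_state(); Rc=R.from_euler('xyz',s['ee_rot']).as_matrix()
    y=np.degrees(np.arctan2(Rc[1,0],Rc[0,0]))
    Rt=R.from_euler('xyz',[-90,0,yaw if yaw is not None else y],degrees=True).as_matrix()
    sh=Rc.T@(np.array(p)-s['eef_pos'])*1000; sh2=Rt.T@(np.array(p)-s['eef_pos'])*1000
    tw=np.degrees(R.from_matrix(Rc.T@Rt).as_rotvec())
    print('t%.1f pos'%s['time'],s['eef_pos'].round(4),'yaw %.1f'%y,'shift',sh.round(1),'shift after turn',sh2.round(1),'twist',tw.round(1),'F',s['wrist_force'].round(1),'open %.3f'%s['opening'],'j6 %.2f'%s['joints'][5])
E
python3 - <<'E'
from h import *
rem([.6255,.2361,.16],20.2)
E
```

```text
t1.8 pos [0.4569 0.3333 0.2262] yaw 23.0 shift [ 117.6   66.4 -155. ] shift after turn [ 124.7   66.2 -149.4] twist [ 0.4  2.8 -0.4] F [0.6 1.6 0.2] open 0.587 j6 1.80
```

Emit:
{"op": "play_rows", "data": {
  "motion": [
    {"xyz":[24,0,-30],"twist":[0.4,2.8,-0.4],"gripper":50},
    {"xyz":[25,12,-30],"twist":[0,0.5,0],"gripper":50},
    {"xyz":[25,14,-30],"twist":[0,0.5,0],"gripper":50},
    {"xyz":[25,14,-30],"twist":[0,0.5,0],"gripper":50},
    {"xyz":[20,14,-25],"twist":[0,0,0],"gripper":50}
  ]
}}

```text
time: 2.18
eef_pos: [0.6258, 0.2362, 0.1746]
ee_rot: [-1.569, -0.007, 0.346]
wrist_force: [-0.1, 1.2, 0.2]
opening: 0.583
```

```bash
python3 - <<'E'
from h import *
rem([.6255,.2361,.12],20.2)
im=snap('top','t1.png'); s=snap('side','s1.png')
c=cv2.resize(im[150:270,170:330],None,fx=2.4,fy=2.4,interpolation=2); d=cv2.resize(s[100:260,240:400],None,fx=2.4,fy=2.4,interpolation=2)
h=max(c.shape[0],d.shape[0]); o=np.zeros((h,c.shape[1]+d.shape[1],3),np.uint8); o[:c.shape[0],:c.shape[1]]=c;o[:d.shape[0],c.shape[1]:]=d
cv2.imwrite('pics/k1.png',o)
E
```

```text
t2.2 pos [0.6258 0.2362 0.1746] yaw 19.8 shift [-0.7 54.6 -0.1] shift after turn [-0.3 54.6  0. ] twist [-0.1 -0.4  0.4] F [-0.1  1.2  0.2] open 0.583 j6 1.59
```

View pics/k1.png

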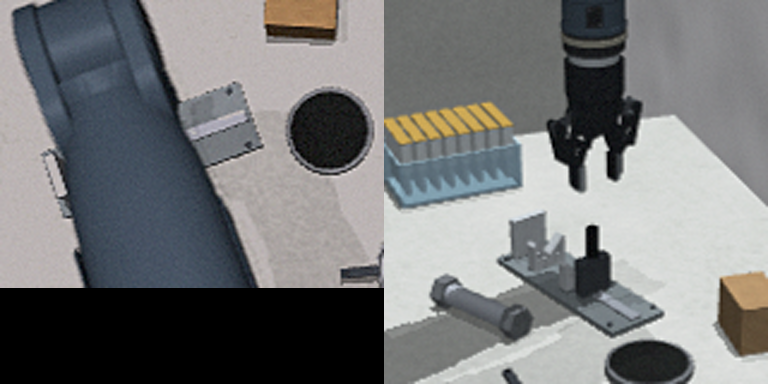

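The side view shows the fingers above the knob with it centred between them; the top view is hidden by the arm. I'll go down, grip and draw the jaw back. The jaw is at about 0.060, so the move is 60 mm toward −z of the tool.

Emit:
{"op": "play_rows", "data": {
  "motion": [
    {"xyz":[0,25,0],"twist":[0,-0.4,0.4],"gripper":50},
    {"xyz":[0,25,0],"twist":[0,0,0],"gripper":50},
    {"xyz":[0,25,0],"twist":[0,0,0],"gripper":50},
    {"xyz":[0,18,0],"twist":[0,0,0],"gripper":50},
    {"xyz":[0,5,0],"twist":[0,0,0],"gripper":50}
  ]
}}

```text
time: 2.7
eef_pos: [0.6275, 0.2333, 0.0705]
ee_rot: [-1.569, 0.003, 0.365]
wrist_force: [0.2, 0.0, 0.3]
opening: 0.591
```

Emit:
{"op": "play_rows", "data": {
  "motion": [
    {"xyz":[0,0,0],"twist":[0,0,0],"gripper":10},
    {"xyz":[0,0,0],"twist":[0,0,0],"gripper":10},
    {"xyz":[0,0,0],"twist":[0,0,0],"gripper":10},
    {"xyz":[0,0,0],"twist":[0,0,0],"gripper":10},
    {"xyz":[0,0,0],"twist":[0,0,0],"gripper":10}
  ]
}}

```text
time: 3.12
eef_pos: [0.6266, 0.2341, 0.0704]
ee_rot: [-1.57, 0.005, 0.373]
wrist_force: [2.5, -0.5, -9.9]
opening: 0.194
```

Emit:
{"op": "play_rows", "data": {
  "motion": [
    {"xyz":[0,0,-6],"twist":[0,0,0],"gripper":10},
    {"xyz":[0,0,-10],"twist":[0,0,0],"gripper":10},
    {"xyz":[0,0,-10],"twist":[0,0,0],"gripper":10},
    {"xyz":[0,0,-10],"twist":[0,0,0],"gripper":10},
    {"xyz":[0,0,-10],"twist":[0,0,0],"gripper":10}
  ]
}}

```text
time: 3.53
eef_pos: [0.6422, 0.1917, 0.0704]
ee_rot: [-1.565, 0.007, 0.378]
wrist_force: [-3.0, 3.8, -9.2]
opening: 0.194
```

```bash
python3 - <<'E'
from h import *
y=np.array([-.345,.9385]);k=np.array([.6255,.2361])-.06*y
rem([*k,.076],20.2)
E
```

```text
t3.5 pos [0.6422 0.1917 0.0704] yaw 21.7 shift [ -0.7  -5.7 -12.5] shift after turn [ -0.4  -5.6 -12.5] twist [-0.3  1.5 -0.4] F [-3.   3.8 -9.2] open 0.194 j6 1.48
```

Emit:
{"op": "play_rows", "data": {
  "motion": [
    {"xyz":[0,0,-6],"twist":[0,0.5,0],"gripper":10},
    {"xyz":[0,0,-4],"twist":[0,0,0],"gripper":10},
    {"xyz":[0,0,-3],"twist":[0,0,0],"gripper":10},
    {"xyz":[0,0,-2],"twist":[0,0,0],"gripper":10},
    {"xyz":[0,0,-2],"twist":[0,0,0],"gripper":10}
  ]
}}

```text
time: 3.95
eef_pos: [0.647, 0.1787, 0.0703]
ee_rot: [-1.549, 0.007, 0.37]
wrist_force: [-5.4, 13.1, -9.3]
opening: 0.194
```

Emit:
{"op": "play_rows", "data": {
  "motion": [
    {"xyz":[0,0,-2],"twist":[0,0,0],"gripper":10},
    {"xyz":[0,0,-2],"twist":[0,0,0],"gripper":10},
    {"xyz":[0,0,0],"twist":[0,0,0],"gripper":10},
    {"xyz":[0,0,0],"twist":[0,0,0],"gripper":10},
    {"xyz":[0,0,0],"twist":[0,0,0],"gripper":10}
  ]
}}

```text
time: 4.37
eef_pos: [0.6469, 0.179, 0.0705]
ee_rot: [-1.541, 0.007, 0.375]
wrist_force: [-1.0, 3.9, -9.3]
opening: 0.194
```

```bash
python3 - <<'E'
from h import *
y=np.array([-.345,.9385]);k=np.array([.6255,.2361])-.06*y
rem([*k,.076],20.2)
E
```

```text
t4.4 pos [0.6469 0.179  0.0705] yaw 21.5 shift [-0.4 -5.5  1.1] shift after turn [-0.4 -5.5  0.9] twist [-1.7  1.3 -0.4] F [-1.   3.9 -9.3] open 0.194 j6 1.45
```

Emit:
{"op": "play_rows", "data": {
  "motion": [
    {"xyz":[0,0,0],"twist":[0,0,0],"gripper":50},
    {"xyz":[0,0,0],"twist":[0,0,0],"gripper":60},
    {"xyz":[0,0,0],"twist":[0,0,0],"gripper":60},
    {"xyz":[0,-10,0],"twist":[0,0,0],"gripper":60},
    {"xyz":[0,-30,0],"twist":[0,0,0],"gripper":60}
  ]
}}

```text
time: 4.78
eef_pos: [0.648, 0.1752, 0.1106]
ee_rot: [-1.544, 0.008, 0.372]
wrist_force: [-0.4, -0.4, -0.6]
opening: 0.703
```

Emit:
{"op": "play_rows", "data": {
  "motion": [
    {"xyz":[0,-35,0],"twist":[-1,1,0],"gripper":60},
    {"xyz":[0,-35,0],"twist":[-0.7,0,0],"gripper":60},
    {"xyz":[0,-10,-38],"twist":[0,0,0],"gripper":60},
    {"xyz":[0,0,-38],"twist":[0,0,0],"gripper":60},
    {"xyz":[0,0,-38],"twist":[0,0,0],"gripper":60}
  ]
}}

```text
time: 5.2
eef_pos: [0.6912, 0.0706, 0.2097]
ee_rot: [-1.579, -0.008, 0.362]
wrist_force: [0.4, 0.5, 0.3]
opening: 0.7
```

```bash
python3 - <<'E'
from h import *
rem([.4626,.2307,.12],32.1)
im=snap('top','t2.png')
d=cv2.absdiff(im,cv2.imread('pics/top0.png'))
print('tube region diff',d[240:285,215:275].mean())
cv2.imwrite('pics/k2.png',cv2.resize(im[165:300,180:440],None,fx=3,fy=3,interpolation=2))
E
```

```text
t5.2 pos [0.6912 0.0706 0.2097] yaw 20.8 shift [-157.7   86.7  231.4] shift after turn [-108.6   89.7  257. ] twist [  0.5 -11.3   0.4] F [0.4 0.5 0.3] open 0.700 j6 1.31
tube region diff 32.669012345679015
```

View pics/k2.png

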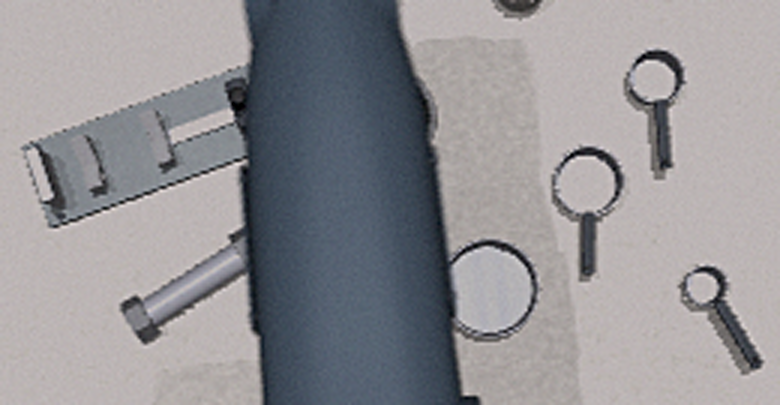

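The jaw is drawn back (knob near (259,197)), and the tube's left end at about (224.3,272.3) has not moved. Next I go to the tube.

Emit:
{"op": "play_rows", "data": {
  "motion": [
    {"xyz":[0,0,0],"twist":[0.5,-6,0.4],"gripper":70},
    {"xyz":[0,0,0],"twist":[0,-6,0],"gripper":70},
    {"xyz":[-15,0,36],"twist":[0,0,0],"gripper":70},
    {"xyz":[-15,0,36],"twist":[0,0,0],"gripper":70},
    {"xyz":[-15,0,36],"twist":[0,0,0],"gripper":70}
  ]
}}

```text
time: 5.67
eef_pos: [0.6036, 0.1203, 0.2128]
ee_rot: [-1.581, -0.008, 0.56]
wrist_force: [0.9, 1.0, 0.5]
opening: 0.82
```

Emit:
{"op": "play_rows", "data": {
  "motion": [
    {"xyz":[-15,0,36],"twist":[0,0,0],"gripper":70},
    {"xyz":[-15,0,36],"twist":[0,0,0],"gripper":70},
    {"xyz":[-15,20,36],"twist":[0,0,0],"gripper":70},
    {"xyz":[-15,30,36],"twist":[0,0,0],"gripper":70},
    {"xyz":[0,20,0],"twist":[0,0,0],"gripper":70}
  ]
}}

```text
time: 6.08
eef_pos: [0.477, 0.211, 0.1539]
ee_rot: [-1.584, -0.024, 0.558]
wrist_force: [0.8, -0.6, -0.1]
opening: 0.822
```

```bash
python3 - <<'E'
from h import *
rem([.4626,.2307,.005],32.1)
E
```

```text
t6.1 pos [0.477  0.211  0.1539] yaw 32.0 shift [ -5.4 148.4  26.3] shift after turn [ -1.7 148.9  24.3] twist [ 0.8 -0.1  1.4] F [ 0.8 -0.6 -0.1] open 0.822 j6 1.44
```

Emit:
{"op": "play_rows", "data": {
  "motion": [
    {"xyz":[-4,0,25],"twist":[0.8,0,1.4],"gripper":70},
    {"xyz":[0,30,0],"twist":[0,0,0],"gripper":70},
    {"xyz":[0,30,0],"twist":[0,0,0],"gripper":70},
    {"xyz":[0,25,0],"twist":[0,0,0],"gripper":70},
    {"xyz":[0,0,0],"twist":[0,0,0],"gripper":70}
  ]
}}

```text
time: 6.5
eef_pos: [0.4584, 0.2331, 0.0703]
ee_rot: [-1.572, -0.008, 0.561]
wrist_force: [-0.4, -0.6, 0.2]
opening: 0.825
```

```bash
python3 - <<'E'
from h import *
rem([.4626,.2307,.005],32.1)
E
```

```text
t6.5 pos [0.4584 0.2331 0.0703] yaw 32.1 shift [ 1.8 65.3 -4.2] shift after turn [ 2.2 65.3 -4.3] twist [0.1 0.  0.4] F [-0.4 -0.6  0.2] open 0.825 j6 1.48
```

Emit:
{"op": "play_rows", "data": {
  "motion": [
    {"xyz":[2,20,-4],"twist":[0,0,0.4],"gripper":70},
    {"xyz":[0,20,0],"twist":[0,0,0],"gripper":70},
    {"xyz":[0,14,0],"twist":[0,0,0],"gripper":70},
    {"xyz":[0,5,0],"twist":[0,0,0],"gripper":70},
    {"xyz":[0,0,0],"twist":[0,0,0],"gripper":70}
  ]
}}

```text
time: 6.92
eef_pos: [0.4674, 0.2322, 0.0176]
ee_rot: [-1.574, -0.009, 0.559]
wrist_force: [0.0, -0.6, 0.2]
opening: 0.82
```

Emit:
{"op": "play_rows", "data": {
  "motion": [
    {"xyz":[0,0,0],"twist":[0,0,0],"gripper":20},
    {"xyz":[0,0,0],"twist":[0,0,0],"gripper":20},
    {"xyz":[0,0,0],"twist":[0,0,0],"gripper":20},
    {"xyz":[0,0,0],"twist":[0,0,0],"gripper":20},
    {"xyz":[0,0,0],"twist":[0,0,0],"gripper":20}
  ]
}}

```text
time: 7.33
eef_pos: [0.47, 0.233, 0.0234]
ee_rot: [-1.575, -0.015, 0.558]
wrist_force: [0.3, -0.7, -3.0]
opening: 0.304
```

Emit:
{"op": "play_rows", "data": {
  "motion": [
    {"xyz":[0,-15,0],"twist":[0,0,0],"gripper":20},
    {"xyz":[0,-30,0],"twist":[0,0,0],"gripper":20},
    {"xyz":[0,-30,0],"twist":[0,0,0],"gripper":20},
    {"xyz":[0,-30,0],"twist":[0,0,0],"gripper":20},
    {"xyz":[0,-30,0],"twist":[0,0,0],"gripper":20}
  ]
}}

```text
time: 7.75
eef_pos: [0.4631, 0.23, 0.1569]
ee_rot: [-1.573, -0.001, 0.558]
wrist_force: [0.8, 1.3, -3.1]
opening: 0.3
```

```bash
python3 - <<'E'
from h import *
y=np.array([-.345,.9385]);o=np.array([.6020,.3010])
rem([*(o-.004*y),.14],20.2)
E
```

```text
t7.8 pos [0.4631 0.23   0.1569] yaw 32.0 shift [154.5  17.1 -17.2] shift after turn [154.8  16.9  14.6] twist [ 0.1 11.8  0.1] F [ 0.8  1.3 -3.1] open 0.300 j6 1.48
```

```bash
python3 - <<'E'
from h import *
s=snap('side','s3.png'); e=sensors.get_state()['eef_pos']
u=proj('side',[e])[0]; print(u)
x,y=int(u[0]),int(u[1]); c=s[y-60:y+40,x-60:x+60]
cv2.imwrite('pics/k3.png',cv2.resize(c,None,fx=5,fy=5,interpolation=2)); print(x-60,y-60)
E
```

```text
[277.18386163 187.54213256]
217 127
```

View pics/k3.png

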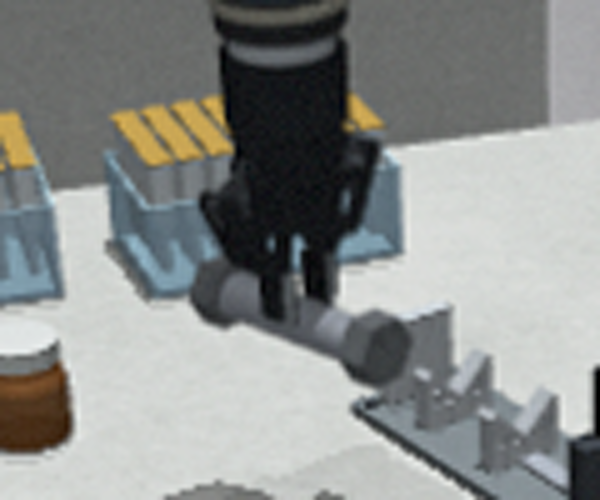

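The tube is held only by the fingertips: its middle at crop (297,320) is below the TCP projection at (301,302). I'll set it down again and grip it deeper.

Emit:
{"op": "play_rows", "data": {
  "motion": [
    {"xyz":[0,35,0],"twist":[0,0,0],"gripper":20},
    {"xyz":[0,35,0],"twist":[0,0,0],"gripper":20},
    {"xyz":[0,30,0],"twist":[0,0,0],"gripper":20},
    {"xyz":[0,15,0],"twist":[0,0,0],"gripper":20},
    {"xyz":[0,5,0],"twist":[0,0,0],"gripper":20}
  ]
}}

```text
time: 8.22
eef_pos: [0.4728, 0.2347, 0.0465]
ee_rot: [-1.576, -0.027, 0.558]
wrist_force: [-1.2, -0.0, -3.3]
opening: 0.301
```

Emit:
{"op": "play_rows", "data": {
  "motion": [
    {"xyz":[0,3,0],"twist":[0,0,0],"gripper":20},
    {"xyz":[0,2,0],"twist":[0,0,0],"gripper":20},
    {"xyz":[0,2,0],"twist":[0,0,0],"gripper":20},
    {"xyz":[0,0,0],"twist":[0,0,0],"gripper":20},
    {"xyz":[0,0,0],"twist":[0,0,0],"gripper":20}
  ]
}}

```text
time: 8.63
eef_pos: [0.4732, 0.235, 0.0398]
ee_rot: [-1.576, -0.027, 0.558]
wrist_force: [0.1, -0.6, -3.0]
opening: 0.302
```

Emit:
{"op": "play_rows", "data": {
  "motion": [
    {"xyz":[0,4,0],"twist":[0,0,1.5],"gripper":20},
    {"xyz":[0,4,0],"twist":[0,0,0],"gripper":20},
    {"xyz":[0,4,0],"twist":[0,0,0],"gripper":20},
    {"xyz":[0,3,0],"twist":[0,0,0],"gripper":20},
    {"xyz":[0,0,0],"twist":[0,0,0],"gripper":20}
  ]
}}

```text
time: 9.05
eef_pos: [0.4755, 0.236, 0.0269]
ee_rot: [-1.576, -0.007, 0.558]
wrist_force: [-0.6, -0.0, -3.9]
opening: 0.3
```

Emit:
{"op": "play_rows", "data": {
  "motion": [
    {"xyz":[0,2,0],"twist":[0,0,0],"gripper":20},
    {"xyz":[0,2,0],"twist":[0,0,0],"gripper":20},
    {"xyz":[0,2,0],"twist":[0,0,0],"gripper":20},
    {"xyz":[0,0,0],"twist":[0,0,0],"gripper":20},
    {"xyz":[0,0,0],"twist":[0,0,0],"gripper":20}
  ]
}}

```text
time: 9.47
eef_pos: [0.4758, 0.2361, 0.0234]
ee_rot: [-1.577, -0.011, 0.558]
wrist_force: [0.3, -0.2, -2.7]
opening: 0.298
```

Emit:
{"op": "play_rows", "data": {
  "motion": [
    {"xyz":[0,0,0],"twist":[0,0,0],"gripper":60},
    {"xyz":[0,0,0],"twist":[-0.4,0,0.6],"gripper":60},
    {"xyz":[0,0,0],"twist":[0,0,0],"gripper":60},
    {"xyz":[0,6,0],"twist":[0,0,0],"gripper":60},
    {"xyz":[0,6,0],"twist":[0,0,0],"gripper":60}
  ]
}}

```text
time: 9.88
eef_pos: [0.4776, 0.2368, 0.0122]
ee_rot: [-1.585, -0.004, 0.558]
wrist_force: [-1.1, -0.4, -0.6]
opening: 0.7
```

Emit:
{"op": "play_rows", "data": {
  "motion": [
    {"xyz":[0,4,0],"twist":[0,0,0],"gripper":60},
    {"xyz":[0,3,0],"twist":[0,0,0],"gripper":60},
    {"xyz":[0,0,0],"twist":[0,0,0],"gripper":60},
    {"xyz":[0,0,0],"twist":[0,0,0],"gripper":60},
    {"xyz":[0,0,0],"twist":[0,0,0],"gripper":60}
  ]
}}

```text
time: 10.3
eef_pos: [0.4764, 0.2361, 0.0017]
ee_rot: [-1.584, 0.0, 0.558]
wrist_force: [0.2, 0.2, 0.0]
opening: 0.704
```

Emit:
{"op": "play_rows", "data": {
  "motion": [
    {"xyz":[0,-3,0],"twist":[0,0,0],"gripper":60},
    {"xyz":[0,0,0],"twist":[0,0,0],"gripper":20},
    {"xyz":[0,0,0],"twist":[0,0,0],"gripper":20},
    {"xyz":[0,0,0],"twist":[0,0,0],"gripper":20},
    {"xyz":[0,0,0],"twist":[0,0,0],"gripper":20}
  ]
}}

```text
time: 10.72
eef_pos: [0.4765, 0.2362, 0.0059]
ee_rot: [-1.585, -0.0, 0.558]
wrist_force: [0.6, 0.1, -2.8]
opening: 0.336
```

Emit:
{"op": "play_rows", "data": {
  "motion": [
    {"xyz":[0,0,0],"twist":[0,0,0],"gripper":20},
    {"xyz":[0,-20,0],"twist":[0,0,0],"gripper":20},
    {"xyz":[0,-30,0],"twist":[0,0,0],"gripper":20},
    {"xyz":[0,-30,0],"twist":[0,0,0],"gripper":20},
    {"xyz":[0,-30,0],"twist":[0,0,0],"gripper":20}
  ]
}}

```text
time: 11.13
eef_pos: [0.4703, 0.2347, 0.1116]
ee_rot: [-1.583, 0.016, 0.558]
wrist_force: [0.3, 0.5, -2.9]
opening: 0.33
```

```bash
python3 - <<'E'
from h import *
y=np.array([-.345,.9385]);o=np.array([.6020,.3010])
rem([*(o-.004*y),.13],20.2)
s=snap('side','s4.png'); im=snap('top','t4.png'); e=sensors.get_state()['eef_pos']
u=proj('side',[e])[0]; print(u,proj('top',[e]))
x,y=int(u[0]),int(u[1]); c=s[y-50:y+40,x-60:x+60]
cv2.imwrite('pics/k4.png',cv2.resize(c,None,fx=4,fy=4,interpolation=2)); print(x-60,y-50)
E
```

```text
t11.1 pos [0.4703 0.2347 0.1116] yaw 32.0 shift [145.7 -20.5 -17.7] shift after turn [146.5 -18.4  12.8] twist [ 0.8 11.8 -0.8] F [ 0.3  0.5 -2.9] open 0.330 j6 1.48
[280.17515344 200.31783296] [[239.00407688 254.97111239]]
220 150
```

View pics/k4.png

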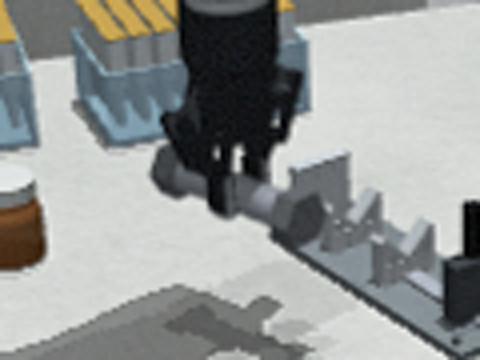

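Now the grip is deep, with an opening of 28 mm on the 30 mm tube and the tube carried level and centred. I move over the V-rests.

Emit:
{"op": "play_rows", "data": {
  "motion": [
    {"xyz":[0,-12,0],"twist":[0.8,6,-0.8],"gripper":20},
    {"xyz":[0,-6,0],"twist":[0,6,0],"gripper":20},
    {"xyz":[30,0,3],"twist":[0,0,0],"gripper":20},
    {"xyz":[36,0,3],"twist":[0,0,0],"gripper":20},
    {"xyz":[36,0,3],"twist":[0,0,0],"gripper":20}
  ]
}}

```text
time: 11.65
eef_pos: [0.5614, 0.2767, 0.1328]
ee_rot: [-1.569, -0.001, 0.338]
wrist_force: [0.6, 0.3, -2.9]
opening: 0.329
```

Emit:
{"op": "play_rows", "data": {
  "motion": [
    {"xyz":[30,0,3],"twist":[0,0,0],"gripper":20},
    {"xyz":[8,0,0],"twist":[0,0,0],"gripper":20},
    {"xyz":[0,0,0],"twist":[0,0,0],"gripper":20},
    {"xyz":[0,0,0],"twist":[0,0,0],"gripper":20},
    {"xyz":[0,0,0],"twist":[0,0,0],"gripper":20}
  ]
}}

```text
time: 12.07
eef_pos: [0.6012, 0.2942, 0.1244]
ee_rot: [-1.57, 0.004, 0.338]
wrist_force: [-0.2, 0.1, -3.8]
opening: 0.33
```

```bash
python3 - <<'E'
from h import *
y=np.array([-.345,.9385]);o=np.array([.6020,.3010])
rem([*(o-.004*y),.1],20.2)
E
```

```text
t12.1 pos [0.6012 0.2942 0.1244] yaw 19.4 shift [ 3.1 24.4  2.1] shift after turn [ 3.1 24.4  2.1] twist [-0.1 -0.8 -0.2] F [-0.2  0.1 -3.8] open 0.330 j6 1.69
```

Emit:
{"op": "play_rows", "data": {
  "motion": [
    {"xyz":[3,10,2],"twist":[0,-0.8,-0.2],"gripper":20},
    {"xyz":[0,15,0],"twist":[0,0,0],"gripper":20},
    {"xyz":[0,15,0],"twist":[0,0,0],"gripper":20},
    {"xyz":[0,12,0],"twist":[0,0,0],"gripper":20},
    {"xyz":[0,5,0],"twist":[0,0,0],"gripper":20}
  ]
}}

```text
time: 12.48
eef_pos: [0.5996, 0.2962, 0.0645]
ee_rot: [-1.569, -0.0, 0.356]
wrist_force: [-0.4, -1.6, -3.6]
opening: 0.333
```

Emit:
{"op": "play_rows", "data": {
  "motion": [
    {"xyz":[0,4,0],"twist":[0,0,0],"gripper":20},
    {"xyz":[0,3,0],"twist":[0,0,0],"gripper":20},
    {"xyz":[0,3,0],"twist":[0,0,0],"gripper":20},
    {"xyz":[0,0,0],"twist":[0,0,0],"gripper":20},
    {"xyz":[0,0,0],"twist":[0,0,0],"gripper":20}
  ]
}}

```text
time: 12.9
eef_pos: [0.5974, 0.2956, 0.0531]
ee_rot: [-1.57, 0.002, 0.358]
wrist_force: [0.2, 0.1, -4.4]
opening: 0.326
```

```bash
python3 - <<'E'
from h import *
y=np.array([-.345,.9385]);o=np.array([.6020,.3010])
rem([*(o-.004*y),.036],20.2)
E
```

```text
t12.9 pos [0.5974 0.2956 0.0531] yaw 20.5 shift [ 6.2 17.1 -0.6] shift after turn [ 6.2 17.1 -0.5] twist [-0.1  0.3 -0.1] F [ 0.2  0.1 -4.4] open 0.326 j6 1.67
```

Emit:
{"op": "play_rows", "data": {
  "motion": [
    {"xyz":[6,-2,0],"twist":[0,0,0],"gripper":20},
    {"xyz":[1,5,0],"twist":[0,0,0],"gripper":20},
    {"xyz":[1,5,0],"twist":[0,0,0],"gripper":20},
    {"xyz":[0.5,4,0],"twist":[0,0,0],"gripper":20},
    {"xyz":[0,0,0],"twist":[0,0,0],"gripper":20}
  ]
}}

```text
time: 13.32
eef_pos: [0.6079, 0.2996, 0.042]
ee_rot: [-1.569, -0.003, 0.358]
wrist_force: [-0.1, 0.2, -3.1]
opening: 0.329
```

```bash
python3 - <<'E'
from h import *
y=np.array([-.345,.9385]);o=np.array([.6020,.3010])
rem([*(o-.004*y),.036],20.2)
E
```

```text
t13.3 pos [0.6079 0.2996 0.042 ] yaw 20.5 shift [-5.1  6.  -0.6] shift after turn [-5.1  6.  -0.7] twist [-0.1  0.3  0.1] F [-0.1  0.2 -3.1] open 0.329 j6 1.67
```

Emit:
{"op": "play_rows", "data": {
  "motion": [
    {"xyz":[-4,0,0],"twist":[0,0,0],"gripper":20},
    {"xyz":[0,0,0],"twist":[0,0,0],"gripper":20},
    {"xyz":[0,3,0],"twist":[0,0,0],"gripper":20},
    {"xyz":[0,0,0],"twist":[0,0,0],"gripper":20},
    {"xyz":[0,0,0],"twist":[0,0,0],"gripper":20}
  ]
}}

```text
time: 13.73
eef_pos: [0.6032, 0.2978, 0.038]
ee_rot: [-1.569, -0.001, 0.358]
wrist_force: [-0.3, -0.5, -2.3]
opening: 0.324
```

```bash
python3 - <<'E'
from h import *
y=np.array([-.345,.9385]);o=np.array([.6020,.3010])
rem([*(o-.004*y),.036],20.2)
E
```

```text
t13.7 pos [0.6032 0.2978 0.038 ] yaw 20.5 shift [-0.   2.  -0.6] shift after turn [-0.   2.  -0.6] twist [-0.1  0.3  0.1] F [-0.3 -0.5 -2.3] open 0.324 j6 1.67
```

Emit:
{"op": "play_rows", "data": {
  "motion": [
    {"xyz":[0,1.5,0],"twist":[0,0,0],"gripper":20},
    {"xyz":[0,1,0],"twist":[0,0,0],"gripper":20},
    {"xyz":[0,0,0],"twist":[0,0,0],"gripper":45},
    {"xyz":[0,0,0],"twist":[0,0,0],"gripper":45},
    {"xyz":[0,0,0],"twist":[0,0,0],"gripper":45}
  ]
}}

```text
time: 14.15
eef_pos: [0.6042, 0.2984, 0.0371]
ee_rot: [-1.569, -0.004, 0.358]
wrist_force: [0.4, 0.3, 0.6]
opening: 0.524
```

Emit:
{"op": "play_rows", "data": {
  "motion": [
    {"xyz":[0,-15,0],"twist":[0,0,0],"gripper":45},
    {"xyz":[0,-30,0],"twist":[0,0,0],"gripper":45},
    {"xyz":[0,-30,0],"twist":[0,0,0],"gripper":45},
    {"xyz":[0,-20,0],"twist":[0,0,0],"gripper":45},
    {"xyz":[0,0,0],"twist":[0,0,0],"gripper":45}
  ]
}}

```text
time: 14.57
eef_pos: [0.6034, 0.2977, 0.1349]
ee_rot: [-1.569, -0.002, 0.358]
wrist_force: [-0.5, 0.5, 1.0]
opening: 0.527
```

```bash
python3 - <<'E'
from h import *
rem([.6469,.179,.13],20.2)
s=snap('side','s5.png')
cv2.imwrite('pics/k5.png',cv2.resize(s[130:260,250:400],None,fx=4,fy=4,interpolation=2))
E
```

```text
t14.6 pos [0.6034 0.2977 0.1349] yaw 20.5 shift [  -0.8    4.6 -126.5] shift after turn [  -0.2    4.9 -126.5] twist [-0.1  0.3  0.1] F [-0.5  0.5  1. ] open 0.527 j6 1.67
```

View pics/k5.png

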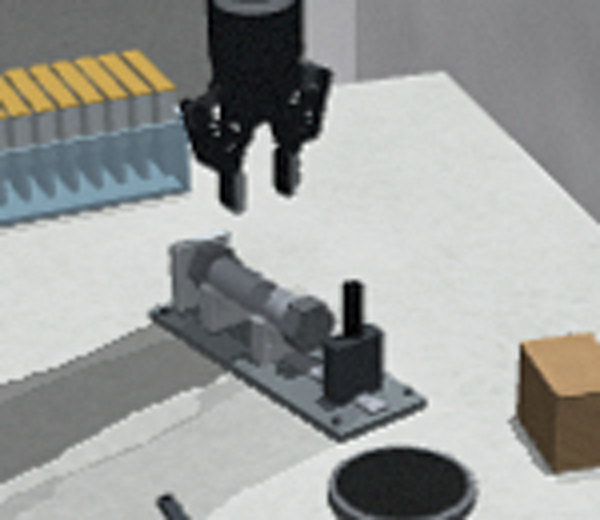

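The tube lies level in both V-rests, next to the stop and clear of the jaw. I go on to the knob.

Emit:
{"op": "play_rows", "data": {
  "motion": [
    {"xyz":[0,-3,-25],"twist":[0,0,0],"gripper":50},
    {"xyz":[0,0,-32],"twist":[0,0,0],"gripper":50},
    {"xyz":[0,0,-32],"twist":[0,0,0],"gripper":50},
    {"xyz":[0,0,-30],"twist":[0,0,0],"gripper":50},
    {"xyz":[0,0,0],"twist":[0,0,0],"gripper":50}
  ]
}}

```text
time: 15.03
eef_pos: [0.645, 0.1846, 0.1326]
ee_rot: [-1.569, 0.0, 0.364]
wrist_force: [-0.5, 0.6, 0.5]
opening: 0.583
```

```bash
python3 - <<'E'
from h import *
rem([.6469,.179,.076],20.2)
E
```

```text
t15.0 pos [0.645  0.1846 0.1326] yaw 20.8 shift [-0.2 56.6 -6. ] shift after turn [-0.2 56.6 -5.9] twist [-0.1  0.6 -0. ] F [-0.5  0.6  0.5] open 0.583 j6 1.48
```

Emit:
{"op": "play_rows", "data": {
  "motion": [
    {"xyz":[0,18,-6],"twist":[0,0.5,0],"gripper":50},
    {"xyz":[0,18,0],"twist":[0,0,0],"gripper":50},
    {"xyz":[0,14,0],"twist":[0,0,0],"gripper":50},
    {"xyz":[0,0,0],"twist":[0,0,0],"gripper":50},
    {"xyz":[0,0,0],"twist":[0,0,0],"gripper":50}
  ]
}}

```text
time: 15.45
eef_pos: [0.6467, 0.1757, 0.0768]
ee_rot: [-1.569, 0.004, 0.349]
wrist_force: [0.6, 0.7, 0.3]
opening: 0.586
```

Emit:
{"op": "play_rows", "data": {
  "motion": [
    {"xyz":[0,0,0],"twist":[0,0,0],"gripper":10},
    {"xyz":[0,0,0],"twist":[0,0,0],"gripper":10},
    {"xyz":[0,0,0],"twist":[0,0,0],"gripper":10},
    {"xyz":[0,0,0],"twist":[0,0,0],"gripper":10},
    {"xyz":[0,0,0],"twist":[0,0,0],"gripper":10}
  ]
}}

```text
time: 15.87
eef_pos: [0.6476, 0.1768, 0.0773]
ee_rot: [-1.57, 0.002, 0.35]
wrist_force: [1.7, -1.2, -5.0]
opening: 0.192
```

Emit:
{"op": "play_rows", "data": {
  "motion": [
    {"xyz":[0,0,6],"twist":[0,0,0],"gripper":10},
    {"xyz":[0,0,8],"twist":[0,0,0],"gripper":10},
    {"xyz":[0,0,8],"twist":[0,0,0],"gripper":10},
    {"xyz":[0,0,8],"twist":[0,0,0],"gripper":10},
    {"xyz":[0,0,0],"twist":[0,0,0],"gripper":10}
  ]
}}

```text
time: 16.28
eef_pos: [0.6367, 0.2064, 0.0773]
ee_rot: [-1.572, 0.002, 0.349]
wrist_force: [2.0, 0.4, -6.6]
opening: 0.192
```

```bash
python3 - <<'E'
from h import *
y=np.array([-.345,.9385]);k=np.array([.6469,.179])+.045*y
rem([*k,.076],20.2)
E
```

```text
t16.3 pos [0.6367 0.2064 0.0773] yaw 20.0 shift [ 0.1  1.3 15.8] shift after turn [ 0.1  1.3 15.8] twist [ 0.1 -0.2 -0.1] F [ 2.   0.4 -6.6] open 0.192 j6 1.54
```

Emit:
{"op": "play_rows", "data": {
  "motion": [
    {"xyz":[0,0,4],"twist":[0,0,0],"gripper":10},
    {"xyz":[0,0,4],"twist":[0,0,0],"gripper":10},
    {"xyz":[0,0,3],"twist":[0,0,0],"gripper":10},
    {"xyz":[0,0,2],"twist":[0,0,0],"gripper":10},
    {"xyz":[0,0,2],"twist":[0,0,0],"gripper":10}
  ]
}}

```text
time: 16.7
eef_pos: [0.632, 0.219, 0.0774]
ee_rot: [-1.58, 0.002, 0.348]
wrist_force: [8.5, -18.8, -4.7]
opening: 0.195
```

Emit:
{"op": "play_rows", "data": {
  "motion": [
    {"xyz":[0,0,2],"twist":[0,0,0],"gripper":10},
    {"xyz":[0,0,2],"twist":[0,0,0],"gripper":10},
    {"xyz":[0,0,2],"twist":[0,0,0],"gripper":10},
    {"xyz":[0,0,2],"twist":[0,0,0],"gripper":10},
    {"xyz":[0,0,2],"twist":[0,0,0],"gripper":10}
  ]
}}

```text
time: 17.12
eef_pos: [0.6321, 0.2187, 0.0775]
ee_rot: [-1.599, 0.002, 0.34]
wrist_force: [5.6, -13.5, -4.9]
opening: 0.193
```

Emit:
{"op": "play_rows", "data": {
  "motion": [
    {"xyz":[0,0,4],"twist":[1,0,0],"gripper":10},
    {"xyz":[0,0,4],"twist":[0.6,0,0],"gripper":10},
    {"xyz":[0,0,4],"twist":[0,0,0],"gripper":10},
    {"xyz":[0,0,4],"twist":[0,0,0],"gripper":10},
    {"xyz":[0,0,4],"twist":[0,0,0],"gripper":10}
  ]
}}

```text
time: 17.53
eef_pos: [0.6321, 0.2186, 0.0775]
ee_rot: [-1.605, 0.002, 0.325]
wrist_force: [8.3, -21.3, -5.6]
opening: 0.19
```

Emit:
{"op": "play_rows", "data": {
  "motion": [
    {"xyz":[0,0,0],"twist":[0,0,0],"gripper":50},
    {"xyz":[0,0,0],"twist":[0,0,0],"gripper":50},
    {"xyz":[0,0,0],"twist":[0,0,0],"gripper":50},
    {"xyz":[0,-20,0],"twist":[0,0,0],"gripper":50},
    {"xyz":[0,-30,0],"twist":[0,0,0],"gripper":50}
  ]
}}

```text
time: 17.95
eef_pos: [0.6286, 0.2208, 0.1249]
ee_rot: [-1.602, 0.009, 0.325]
wrist_force: [0.5, 0.7, 0.6]
opening: 0.585
```

Emit:
{"op": "play_rows", "data": {
  "motion": [
    {"xyz":[0,-35,0],"twist":[1,0,0],"gripper":50},
    {"xyz":[0,-35,0],"twist":[0.7,0,0],"gripper":50},
    {"xyz":[-20,0,-35],"twist":[0,0,0],"gripper":50},
    {"xyz":[-20,0,-35],"twist":[0,0,0],"gripper":50},
    {"xyz":[-20,0,-35],"twist":[0,0,0],"gripper":50}
  ]
}}

```text
time: 18.37
eef_pos: [0.6088, 0.1142, 0.2072]
ee_rot: [-1.565, -0.009, 0.34]
wrist_force: [0.7, 0.4, 0.2]
opening: 0.583
```

```bash
python3 - <<'E'
from h import *
p=np.array([.4583,-.0676])+.075*np.array([np.cos(np.radians(94.9)),np.sin(np.radians(94.9))])
rem([*p,.12],4.9)
s=snap('side','s6.png'); im=snap('top','t6.png')
c=cv2.resize(s[170:240,270:370],None,fx=4,fy=4,interpolation=2); d=cv2.resize(im[165:300,260:440],None,fx=2.2,fy=2.2,interpolation=2)
o=np.zeros((300,800,3),np.uint8); o[:280,:400]=c;o[:297,404:800]=d
cv2.imwrite('pics/k6.png',o)
E
```

```text
t18.4 pos [0.6088 0.1142 0.2072] yaw 19.5 shift [-184.4   85.3  -49.2] shift after turn [-165.5   87.2  -93.3] twist [-0.4 14.6  0.4] F [0.7 0.4 0.2] open 0.583 j6 1.41
```

View pics/k6.png

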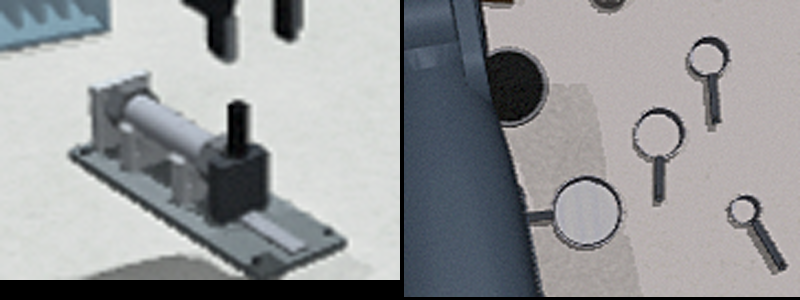

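The jaw bears on the tube cap against the stop (stroke 44.8 mm, pushed with 23 N), and it is released. Next come the pans, starting with pan a by its handle.

Emit:
{"op": "play_rows", "data": {
  "motion": [
    {"xyz":[0,0,0],"twist":[-0.4,7,0.4],"gripper":45},
    {"xyz":[0,0,0],"twist":[0,7,0],"gripper":45},
    {"xyz":[-30,10,-17],"twist":[0,0,0],"gripper":45},
    {"xyz":[-32,10,-18],"twist":[0,0,0],"gripper":45},
    {"xyz":[-32,10,-18],"twist":[0,0,0],"gripper":45}
  ]
}}

```text
time: 18.88
eef_pos: [0.5224, 0.0536, 0.1791]
ee_rot: [-1.567, -0.01, 0.08]
wrist_force: [0.4, 0.3, 0.7]
opening: 0.524
```

Emit:
{"op": "play_rows", "data": {
  "motion": [
    {"xyz":[-32,10,-18],"twist":[0,0,0],"gripper":45},
    {"xyz":[-28,10,-15],"twist":[0,0,0],"gripper":45},
    {"xyz":[0,15,0],"twist":[0,0,0],"gripper":45},
    {"xyz":[0,0,0],"twist":[0,0,0],"gripper":45},
    {"xyz":[0,0,0],"twist":[0,0,0],"gripper":45}
  ]
}}

```text
time: 19.3
eef_pos: [0.456, 0.0163, 0.1429]
ee_rot: [-1.562, -0.01, 0.082]
wrist_force: [0.6, 0.6, 0.4]
opening: 0.525
```

```bash
cat >> h.py <<'E'
PANS=dict(a=((.4583,-.0676),94.9,(343.4,261.6)),c=((.5661,-.1659),178.7,(375.9,225.9)),d=((.673,-.2348),-175.4,(398.4,190.9)),e=((.462,-.281),-149.6,(414.5,260.5)))
def moved(im,names):
    ref=cv2.imread('pics/top0.png')
    for n in names:
        x,y=map(int,PANS[n][2]); t=ref[y-18:y+45,x-20:x+30] if n!='a' else ref[y-20:y+20,x-35:x+20]
        x0,y0=(x-20,y-18) if n!='a' else (x-35,y-20); r=18
        m=cv2.matchTemplate(im[y0-r:y0+t.shape[0]+r,x0-r:x0+t.shape[1]+r],t,5); _,v,_,l=cv2.minMaxLoc(m)
        print(n,'score %.2f offset px'%v,l[0]-r,l[1]-r)
def gp(n,r=.075):
    c,a,_=PANS[n]; a=np.radians(a); return np.array(c)+r*np.array([np.cos(a),np.sin(a)])
E
python3 - <<'E'
from h import *
rem([*gp('a'),.028],4.9)
moved(snap('top','t7.png'),'acde')
E
```

```text
t19.3 pos [0.456  0.0163 0.1429] yaw 4.7 shift [ -6.  114.7  -9.8] shift after turn [ -4.9 114.9  -8.8] twist [-0.5 -0.2  0.6] F [0.6 0.6 0.4] open 0.525 j6 1.52
a score 0.31 offset px 0 0
c score 0.99 offset px 0 0
d score 0.99 offset px 0 0
e score 0.99 offset px 0 0
```

Emit:
{"op": "play_rows", "data": {
  "motion": [
    {"xyz":[-5,20,-9],"twist":[-0.5,0,0.6],"gripper":45},
    {"xyz":[0,25,0],"twist":[0,0,0],"gripper":45},
    {"xyz":[0,25,0],"twist":[0,0,0],"gripper":45},
    {"xyz":[0,5,0],"twist":[0,0,0],"gripper":45},
    {"xyz":[0,0,0],"twist":[0,0,0],"gripper":45}
  ]
}}

```text
time: 19.77
eef_pos: [0.4618, 0.0107, 0.071]
ee_rot: [-1.57, -0.012, 0.087]
wrist_force: [0.6, 0.9, 0.6]
opening: 0.527
```

```bash
python3 - <<'E'
from h import *
rem([*gp('a'),.028],4.9)
E
```

```text
t19.8 pos [0.4618 0.0107 0.071 ] yaw 5.0 shift [-10.6  42.8  -2.7] shift after turn [-10.1  43.   -2.7] twist [-0.   0.1  0.7] F [0.6 0.9 0.6] open 0.527 j6 1.51
```

Emit:
{"op": "play_rows", "data": {
  "motion": [
    {"xyz":[-9,0,-3],"twist":[0,0,0.7],"gripper":45},
    {"xyz":[-1,12,0],"twist":[0,0,0],"gripper":45},
    {"xyz":[-1,12,0],"twist":[0,0,0],"gripper":45},
    {"xyz":[-1,10,0],"twist":[0,0,0],"gripper":45},
    {"xyz":[0,0,0],"twist":[0,0,0],"gripper":45}
  ]
}}

```text
time: 20.18
eef_pos: [0.454, 0.0076, 0.0423]
ee_rot: [-1.57, -0.004, 0.09]
wrist_force: [-0.8, 1.4, 0.5]
opening: 0.526
```

```bash
python3 - <<'E'
from h import *
rem([*gp('a'),.028],4.9)
E
```

```text
t20.2 pos [0.454  0.0076 0.0423] yaw 5.2 shift [-2.2 14.3 -0.3] shift after turn [-2.1 14.3 -0.3] twist [-0.   0.3  0.2] F [-0.8  1.4  0.5] open 0.526 j6 1.50
```

Emit:
{"op": "play_rows", "data": {
  "motion": [
    {"xyz":[-2,8,0],"twist":[0,0,0],"gripper":45},
    {"xyz":[0,7,0],"twist":[0,0,0],"gripper":45},
    {"xyz":[0,0,0],"twist":[0,0,0],"gripper":5},
    {"xyz":[0,0,0],"twist":[0,0,0],"gripper":5},
    {"xyz":[0,0,0],"twist":[0,0,0],"gripper":5}
  ]
}}

```text
time: 20.6
eef_pos: [0.4543, 0.0075, 0.0299]
ee_rot: [-1.571, -0.009, 0.091]
wrist_force: [0.7, -1.1, 0.7]
opening: 0.126
```

Emit:
{"op": "play_rows", "data": {
  "motion": [
    {"xyz":[0,0,0],"twist":[0,0,0],"gripper":5},
    {"xyz":[0,0,0],"twist":[0,0,0],"gripper":5},
    {"xyz":[0,-10,0],"twist":[0,0,0],"gripper":5},
    {"xyz":[0,-25,0],"twist":[0,0,0],"gripper":5},
    {"xyz":[0,-30,0],"twist":[0,0,0],"gripper":5}
  ]
}}

```text
time: 21.02
eef_pos: [0.4494, 0.0074, 0.0921]
ee_rot: [-1.569, 0.003, 0.091]
wrist_force: [1.1, -0.8, -2.1]
opening: 0.125
```

```bash
cat >> h.py <<'E'
ST=np.array([.6368,.043])
def tp(ang,r=.075,c=ST): a=np.radians(ang); return c+r*np.array([np.cos(a),np.sin(a)])
E
python3 - <<'E'
from h import *
rem([*tp(95),.09],5)
s=snap('side','s8.png');u=proj('side',[sensors.get_state()['eef_pos']])[0].astype(int);print(u)
cv2.imwrite('pics/k8.png',cv2.resize(s[u[1]-40:u[1]+50,u[0]-50:u[0]+90],None,fx=4,fy=4,interpolation=2))
E
```

```text
t21.0 pos [0.4494 0.0074 0.0921] yaw 5.2 shift [190.1   1.8  93.5] shift after turn [189.7   2.1  94.1] twist [-0.1  0.2 -0.1] F [ 1.1 -0.8 -2.1] open 0.125 j6 1.50
[291 242]
```

View pics/k8.png

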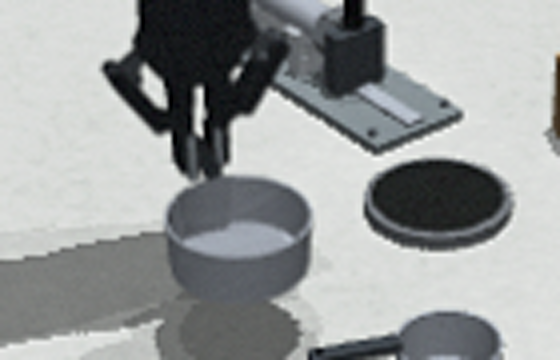

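Pan a is held level by its handle and its full weight shows. I carry it to the stand.

Emit:
{"op": "play_rows", "data": {
  "motion": [
    {"xyz":[20,0,10],"twist":[0,0,0],"gripper":5},
    {"xyz":[33,0,16],"twist":[0,0,0],"gripper":5},
    {"xyz":[33,0,16],"twist":[0,0,0],"gripper":5},
    {"xyz":[33,0,16],"twist":[0,0,0],"gripper":5},
    {"xyz":[33,0,16],"twist":[0,0,0],"gripper":5}
  ]
}}

```text
time: 21.48
eef_pos: [0.5969, 0.0949, 0.1027]
ee_rot: [-1.57, -0.006, 0.085]
wrist_force: [1.3, 0.2, -2.4]
opening: 0.123
```

Emit:
{"op": "play_rows", "data": {
  "motion": [
    {"xyz":[20,0,10],"twist":[0,0,0],"gripper":5},
    {"xyz":[10,0,5],"twist":[0,0,0],"gripper":5},
    {"xyz":[0,0,0],"twist":[0,0,0],"gripper":5},
    {"xyz":[0,0,0],"twist":[0,0,0],"gripper":5},
    {"xyz":[0,0,0],"twist":[0,0,0],"gripper":5}
  ]
}}

```text
time: 21.9
eef_pos: [0.6323, 0.1182, 0.0998]
ee_rot: [-1.568, -0.007, 0.089]
wrist_force: [-0.4, 0.4, -2.7]
opening: 0.122
```

```bash
python3 - <<'E'
from h import *
rem([*tp(95),.044],5)
E
```

```text
t21.9 pos [0.6323 0.1182 0.0998] yaw 5.1 shift [-2.4 55.8 -0.4] shift after turn [-2.  55.8 -0.3] twist [-0.2  0.1  0.4] F [-0.4  0.4 -2.7] open 0.122 j6 1.67
```

Emit:
{"op": "play_rows", "data": {
  "motion": [
    {"xyz":[-2,10,0],"twist":[0,0,0.4],"gripper":5},
    {"xyz":[0,12,0],"twist":[0,0,0],"gripper":5},
    {"xyz":[0,12,0],"twist":[0,0,0],"gripper":5},
    {"xyz":[0,8,0],"twist":[0,0,0],"gripper":5},
    {"xyz":[0,0,0],"twist":[0,0,0],"gripper":5}
  ]
}}

```text
time: 22.32
eef_pos: [0.6256, 0.1152, 0.0552]
ee_rot: [-1.568, 0.003, 0.087]
wrist_force: [-0.2, -0.0, -1.7]
opening: 0.124
```

```bash
python3 - <<'E'
from h import *
rem([*tp(95),.043],5)
E
```

```text
t22.3 pos [0.6256 0.1152 0.0552] yaw 5.0 shift [ 4.9 12.2  2.1] shift after turn [ 4.8 12.2  2.1] twist [-0.1 -0.  -0.2] F [-0.2 -0.  -1.7] open 0.124 j6 1.66
```

Emit:
{"op": "play_rows", "data": {
  "motion": [
    {"xyz":[3.5,0,2],"twist":[0,0,0],"gripper":5},
    {"xyz":[0,0,0],"twist":[0,0,0],"gripper":5},
    {"xyz":[0.5,4,0],"twist":[0,0,0],"gripper":5},
    {"xyz":[0.5,4,0],"twist":[0,0,0],"gripper":5},
    {"xyz":[0,0,0],"twist":[0,0,0],"gripper":5}
  ]
}}

```text
time: 22.73
eef_pos: [0.6299, 0.117, 0.0478]
ee_rot: [-1.568, 0.002, 0.086]
wrist_force: [0.0, -1.2, -2.5]
opening: 0.125
```

```bash
python3 - <<'E'
from h import *
rem([*tp(95),.042],5)
E
```

```text
t22.7 pos [0.6299 0.117  0.0478] yaw 4.9 shift [0.4 5.8 0.7] shift after turn [0.4 5.8 0.7] twist [-0.2 -0.1 -0.1] F [ 0.  -1.2 -2.5] open 0.125 j6 1.67
```

Emit:
{"op": "play_rows", "data": {
  "motion": [
    {"xyz":[0.5,3,1],"twist":[0,0,0],"gripper":5},
    {"xyz":[0,2,0],"twist":[0,0,0],"gripper":5},
    {"xyz":[0,2,0],"twist":[0,0,0],"gripper":5},
    {"xyz":[0,0,0],"twist":[0,0,0],"gripper":5},
    {"xyz":[0,0,0],"twist":[0,0,0],"gripper":5}
  ]
}}

```text
time: 23.15
eef_pos: [0.6312, 0.1186, 0.0423]
ee_rot: [-1.568, -0.0, 0.086]
wrist_force: [-1.2, 0.1, -0.7]
opening: 0.121
```

Emit:
{"op": "play_rows", "data": {
  "motion": [
    {"xyz":[0,0,0],"twist":[0,0,0],"gripper":35},
    {"xyz":[0,0,0],"twist":[0,0,0],"gripper":35},
    {"xyz":[0,0,0],"twist":[0,0,0],"gripper":35},
    {"xyz":[0,-15,0],"twist":[0,0,0],"gripper":35},
    {"xyz":[0,-30,0],"twist":[0,0,0],"gripper":35}
  ]
}}

```text
time: 23.57
eef_pos: [0.6284, 0.1181, 0.0827]
ee_rot: [-1.569, 0.008, 0.086]
wrist_force: [0.9, 0.1, 0.5]
opening: 0.406
```

Emit:
{"op": "play_rows", "data": {
  "motion": [
    {"xyz":[0,-35,0],"twist":[0,-7,0],"gripper":45},
    {"xyz":[0,-25,0],"twist":[0,-7,0],"gripper":45},
    {"xyz":[0,0,0],"twist":[0,-7,0],"gripper":45},
    {"xyz":[0,0,0],"twist":[0,-7,0],"gripper":45},
    {"xyz":[0,0,0],"twist":[0,-7,0],"gripper":45}
  ]
}}

```text
time: 23.98
eef_pos: [0.6316, 0.1186, 0.152]
ee_rot: [-1.569, -0.003, 0.71]
wrist_force: [-0.5, 0.2, -0.5]
opening: 0.528
```

Emit:
{"op": "play_rows", "data": {
  "motion": [
    {"xyz":[0,0,0],"twist":[0,-7,0],"gripper":45},
    {"xyz":[0,0,0],"twist":[0,-7,0],"gripper":45},
    {"xyz":[0,0,0],"twist":[0,-7,0],"gripper":45},
    {"xyz":[0,0,0],"twist":[0,-7,0],"gripper":45},
    {"xyz":[0,0,0],"twist":[0,-7,0],"gripper":45}
  ]
}}

```text
time: 24.4
eef_pos: [0.6327, 0.1189, 0.1533]
ee_rot: [-1.573, -0.005, 1.335]
wrist_force: [0.1, 0.7, 0.2]
opening: 0.522
```

```bash
python3 - <<'E'
from h import *
rem([*gp('c'),.12],88.7)
E
```

```text
t24.4 pos [0.6327 0.1189 0.1533] yaw 76.5 shift [-308.5   31.6   71.5] shift after turn [-286.2   33.3  135.1] twist [  0.2 -12.2   0.3] F [0.1 0.7 0.2] open 0.522 j6 0.42
```

Emit:
{"op": "play_rows", "data": {
  "motion": [
    {"xyz":[0,0,0],"twist":[0,-6,0],"gripper":45},
    {"xyz":[0,0,0],"twist":[0,-6,0],"gripper":45},
    {"xyz":[-25,0,12],"twist":[0,0,0],"gripper":45},
    {"xyz":[-32,0,15],"twist":[0,0,0],"gripper":45},
    {"xyz":[-32,0,15],"twist":[0,0,0],"gripper":45}
  ]
}}

```text
time: 24.82
eef_pos: [0.5922, 0.0338, 0.1514]
ee_rot: [-1.577, -0.006, 1.572]
wrist_force: [-0.3, -0.3, -0.3]
opening: 0.527
```

Emit:
{"op": "play_rows", "data": {
  "motion": [
    {"xyz":[-32,0,15],"twist":[0,0,0],"gripper":45},
    {"xyz":[-32,0,15],"twist":[0,0,0],"gripper":45},
    {"xyz":[-32,0,15],"twist":[0,0,0],"gripper":45},
    {"xyz":[-32,0,15],"twist":[0,0,0],"gripper":45},
    {"xyz":[-32,0,15],"twist":[0,0,0],"gripper":45}
  ]
}}

```text
time: 25.23
eef_pos: [0.5139, -0.1319, 0.1499]
ee_rot: [-1.579, -0.006, 1.576]
wrist_force: [0.7, -0.8, -0.2]
opening: 0.527
```

```bash
python3 - <<'E'
from h import *
rem([*gp('c'),.07],88.7)
im=snap('top','t9.png');moved(im,'cde')
cv2.imwrite('pics/k9.png',cv2.resize(im[165:305,180:440],None,fx=3,fy=3,interpolation=2))
E
```

```text
t25.2 pos [ 0.5139 -0.1319  0.1499] yaw 90.3 shift [-32.7  79.5  23.7] shift after turn [-32.8  79.9  22.1] twist [0.5 1.6 0.3] F [ 0.7 -0.8 -0.2] open 0.527 j6 -0.26
c score 0.14 offset px -5 -11
d score 0.44 offset px 0 0
e score 0.52 offset px 0 0
```

View pics/k9.png

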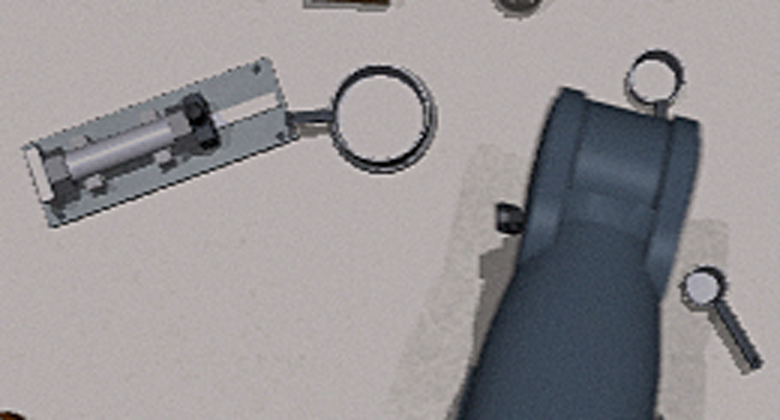

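Pan a stands upright on the stand, its rim centred at about (307.3,203.7) with an even ring of stand around it. The tube is clamped, and d and e look unmoved. I go on to pan c.

Emit:
{"op": "play_rows", "data": {
  "motion": [
    {"xyz":[-25,0,18],"twist":[0.5,1.6,0.3],"gripper":45},
    {"xyz":[-6,15,4],"twist":[0,0,0],"gripper":45},
    {"xyz":[0,25,0],"twist":[0,0,0],"gripper":45},
    {"xyz":[0,20,0],"twist":[0,0,0],"gripper":45},
    {"xyz":[0,0,0],"twist":[0,0,0],"gripper":45}
  ]
}}

```text
time: 25.7
eef_pos: [0.4879, -0.1743, 0.0904]
ee_rot: [-1.575, 0.004, 1.536]
wrist_force: [-0.9, 0.3, -0.9]
opening: 0.524
```

```bash
python3 - <<'E'
from h import *
rem([*gp('c'),.028],88.7); print(unproj('top',[(307.3,203.7)],.052))
E
```

```text
t25.7 pos [ 0.4879 -0.1743  0.0904] yaw 88.0 shift [10.5 62.4 -2.6] shift after turn [10.2 62.4 -3. ] twist [ 0.2 -0.7 -0.2] F [-0.9  0.3 -0.9] open 0.524 j6 -0.31
[[0.63193004 0.04112741 0.052     ]]
```

```bash
python3 - <<'E'
from h import *
g=cv2.cvtColor(cv2.imread('pics/top0.png'),6)[180:230,282:332]
n,l,s,c=cv2.connectedComponentsWithStats((g<70).astype(np.uint8)); i=1+s[1:,4].argmax(); uv=c[i]+[282,180]
st=unproj('top',[uv],.012)[0]; print('stand',uv,s[i],st)
im=cv2.imread('pics/t9.png'); x0,y0,k=280,180,10
b=cv2.resize(im[y0:y0+50,x0:x0+56],None,fx=k,fy=k,interpolation=2)
def circ(c,r,z,col):
    a=np.linspace(0,6.283,90);q=proj('top',np.c_[c[0]+r*np.cos(a),c[1]+r*np.sin(a),0*a+z])
    cv2.polylines(b,[np.round((q-[x0,y0]+.5)*k).astype(int)],True,col,1)
circ(st,.056,.012,(0,0,255))      # stand
circ(st,.050,.052,(0,255,0))      # rim if centred
circ(st-[.005,0,0],.05,.052,(255,0,0)) # rim if 5mm toward base
cv2.imwrite('pics/k10.png',b)
E
```

```text
stand [306.78510379 203.78144078] [  9   8  33  33 819] [0.63746395 0.04368332 0.012     ]
```

View pics/k10.png

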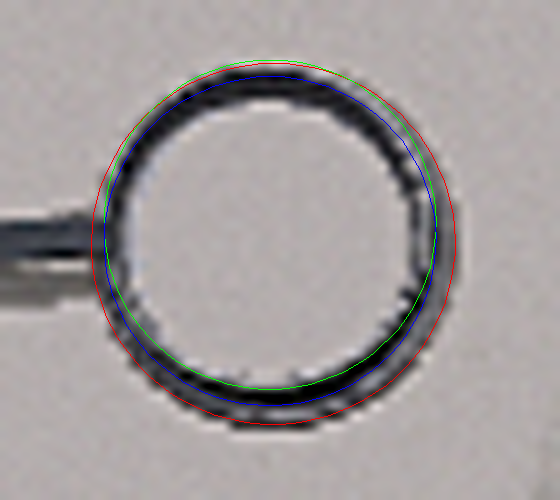

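The blue circle (5 mm toward the base) fits pan a's rim better than the green one, so the pan stands about 4 mm short of centre. It is well on the stand; I'll slide it by its handle later. In x the camera reads about 3 mm less than the robot, so I add that. Next I grip pan c.

```bash
cat >> h.py <<'E'
for n in 'cde': PANS[n]=((PANS[n][0][0]+.003,PANS[n][0][1]+.001),)+PANS[n][1:]
ST=np.array([.6377,.0439])
def tp(ang,r=.075): a=np.radians(ang); return ST+r*np.array([np.cos(a),np.sin(a)])
E
python3 - <<'E'
from h import *
rem([*gp('c'),.029],88.7)
E
```

```text
t25.7 pos [ 0.4879 -0.1743  0.0904] yaw 88.0 shift [11.6 61.4 -5.6] shift after turn [11.3 61.4 -6. ] twist [ 0.2 -0.7 -0.2] F [-0.9  0.3 -0.9] open 0.524 j6 -0.31
```

Emit:
{"op": "play_rows", "data": {
  "motion": [
    {"xyz":[9,0,-5],"twist":[0,-0.7,0],"gripper":45},
    {"xyz":[0,15,0],"twist":[0,0,0],"gripper":45},
    {"xyz":[0,15,0],"twist":[0,0,0],"gripper":45},
    {"xyz":[0,10,0],"twist":[0,0,0],"gripper":45},
    {"xyz":[0,0,0],"twist":[0,0,0],"gripper":45}
  ]
}}

```text
time: 26.12
eef_pos: [0.4979, -0.1635, 0.0535]
ee_rot: [-1.58, 0.005, 1.552]
wrist_force: [-0.5, 0.2, -0.1]
opening: 0.527
```

```bash
python3 - <<'E'
from h import *
rem([*gp('c'),.029],88.7)
E
```

```text
t26.1 pos [ 0.4979 -0.1635  0.0535] yaw 88.9 shift [ 0.3 24.4  4. ] shift after turn [ 0.2 24.5  3.7] twist [ 0.5  0.2 -0.3] F [-0.5  0.2 -0.1] open 0.527 j6 -0.30
```

Emit:
{"op": "play_rows", "data": {
  "motion": [
    {"xyz":[0,8,3],"twist":[0.5,0,0],"gripper":45},
    {"xyz":[0,9,0],"twist":[0,0,0],"gripper":45},
    {"xyz":[0,8,0],"twist":[0,0,0],"gripper":45},
    {"xyz":[0,0,0],"twist":[0,0,0],"gripper":45},
    {"xyz":[0,0,0],"twist":[0,0,0],"gripper":5}
  ]
}}

```text
time: 26.53
eef_pos: [0.4971, -0.1628, 0.0287]
ee_rot: [-1.574, 0.006, 1.554]
wrist_force: [-0.7, 0.5, -0.4]
opening: 0.401
```

Emit:
{"op": "play_rows", "data": {
  "motion": [
    {"xyz":[0,0,0],"twist":[0,0,0],"gripper":5},
    {"xyz":[0,0,0],"twist":[0,0,0],"gripper":5},
    {"xyz":[0,0,0],"twist":[0,0,0],"gripper":5},
    {"xyz":[0,0,0],"twist":[0,0,0],"gripper":5},
    {"xyz":[0,0,0],"twist":[0,0,0],"gripper":5}
  ]
}}

```text
time: 26.95
eef_pos: [0.4973, -0.1631, 0.0294]
ee_rot: [-1.575, 0.006, 1.554]
wrist_force: [1.0, 0.3, -1.7]
opening: 0.126
```

Emit:
{"op": "play_rows", "data": {
  "motion": [
    {"xyz":[0,-15,0],"twist":[0,0,0],"gripper":5},
    {"xyz":[0,-35,0],"twist":[0,0,0],"gripper":5},
    {"xyz":[0,-40,0],"twist":[0,0,0],"gripper":5},
    {"xyz":[0,-30,0],"twist":[0,0,0],"gripper":5},
    {"xyz":[0,0,0],"twist":[0,0,0],"gripper":5}
  ]
}}

```text
time: 27.37
eef_pos: [0.4939, -0.1617, 0.1519]
ee_rot: [-1.567, 0.004, 1.553]
wrist_force: [1.2, -0.6, -0.7]
opening: 0.121
```

```bash
python3 - <<'E'
from h import *
rem([*tp(-175),.13],95)
E
```

```text
t27.4 pos [ 0.4939 -0.1617  0.1519] yaw 89.0 shift [200.4  20.8 -65.6] shift after turn [192.3  21.9 -86.2] twist [-0.2 -6.  -0.2] F [ 1.2 -0.6 -0.7] open 0.121 j6 -0.30
```

Emit:
{"op": "play_rows", "data": {
  "motion": [
    {"xyz":[0,0,0],"twist":[0,-6,0],"gripper":5},
    {"xyz":[20,0,-9],"twist":[0,0,0],"gripper":5},
    {"xyz":[32,0,-14],"twist":[0,0,0],"gripper":5},
    {"xyz":[32,0,-14],"twist":[0,0,0],"gripper":5},
    {"xyz":[32,0,-14],"twist":[0,0,0],"gripper":5}
  ]
}}

```text
time: 27.78
eef_pos: [0.5348, -0.0444, 0.1528]
ee_rot: [-1.571, 0.008, 1.654]
wrist_force: [0.4, -0.4, -1.2]
opening: 0.125
```

Emit:
{"op": "play_rows", "data": {
  "motion": [
    {"xyz":[32,0,-14],"twist":[0,0,0],"gripper":5},
    {"xyz":[25,0,-10],"twist":[0,0,0],"gripper":5},
    {"xyz":[12,0,-5],"twist":[0,0,0],"gripper":5},
    {"xyz":[0,0,0],"twist":[0,0,0],"gripper":5},
    {"xyz":[0,0,0],"twist":[0,0,0],"gripper":5}
  ]
}}

```text
time: 28.2
eef_pos: [0.5589, 0.0365, 0.1489]
ee_rot: [-1.568, 0.007, 1.66]
wrist_force: [-0.2, 0.0, -1.1]
opening: 0.127
```

```bash
python3 - <<'E'
from h import *
rem([*tp(-175,.072),.1],95)
E
```

```text
t28.2 pos [0.5589 0.0365 0.1489] yaw 95.1 shift [ 0.9 48.9 -7.3] shift after turn [ 0.5 48.9 -7.2] twist [-0.1  0.1 -0.4] F [-0.2  0.  -1.1] open 0.127 j6 -0.02
```

Emit:
{"op": "play_rows", "data": {
  "motion": [
    {"xyz":[0,10,-7],"twist":[0,0,0],"gripper":5},
    {"xyz":[0,18,0],"twist":[0,0,0],"gripper":5},
    {"xyz":[0,15,0],"twist":[0,0,0],"gripper":5},
    {"xyz":[0,8,0],"twist":[0,0,0],"gripper":5},
    {"xyz":[0,0,0],"twist":[0,0,0],"gripper":5}
  ]
}}

```text
time: 28.62
eef_pos: [0.5662, 0.0323, 0.0934]
ee_rot: [-1.568, 0.008, 1.656]
wrist_force: [-0.8, 0.6, -1.6]
opening: 0.122
```

```bash
python3 - <<'E'
from h import *
rem([*tp(-175,.072),.046],95)
E
```

```text
t28.6 pos [0.5662 0.0323 0.0934] yaw 94.9 shift [ 5.7 47.4 -0.3] shift after turn [ 5.3 47.4 -0.2] twist [-0.1 -0.1 -0.5] F [-0.8  0.6 -1.6] open 0.122 j6 -0.02
```

Emit:
{"op": "play_rows", "data": {
  "motion": [
    {"xyz":[4.5,0,0],"twist":[0,0,-0.5],"gripper":5},
    {"xyz":[0,10,0],"twist":[0,0,0],"gripper":5},
    {"xyz":[0,12,0],"twist":[0,0,0],"gripper":5},
    {"xyz":[0,10,0],"twist":[0,0,0],"gripper":5},
    {"xyz":[0,0,0],"twist":[0,0,0],"gripper":5}
  ]
}}

```text
time: 29.03
eef_pos: [0.5668, 0.035, 0.0602]
ee_rot: [-1.57, -0.002, 1.653]
wrist_force: [-0.2, -0.2, -1.1]
opening: 0.122
```

```bash
python3 - <<'E'
from h import *
rem([*tp(-175,.072),.045],95)
E
```

```text
t29.0 pos [0.5668 0.035  0.0602] yaw 94.7 shift [ 2.6 15.2  0.6] shift after turn [ 2.7 15.2  0.6] twist [-0.  -0.3  0.1] F [-0.2 -0.2 -1.1] open 0.122 j6 -0.02
```

Emit:
{"op": "play_rows", "data": {
  "motion": [
    {"xyz":[2,6,0],"twist":[0,0,0],"gripper":5},
    {"xyz":[0,5,0],"twist":[0,0,0],"gripper":5},
    {"xyz":[0,3,0],"twist":[0,0,0],"gripper":5},
    {"xyz":[0,2,0],"twist":[0,0,0],"gripper":5},
    {"xyz":[0,0,0],"twist":[0,0,0],"gripper":5}
  ]
}}

```text
time: 29.45
eef_pos: [0.5669, 0.0373, 0.0445]
ee_rot: [-1.572, -0.002, 1.653]
wrist_force: [1.6, 0.1, 4.6]
opening: 0.12
```

Emit:
{"op": "play_rows", "data": {
  "motion": [
    {"xyz":[0,1,0],"twist":[0,0,0],"gripper":5},
    {"xyz":[0,0,0],"twist":[0,0,0],"gripper":5},
    {"xyz":[0,0,0],"twist":[0,0,0],"gripper":5},
    {"xyz":[0,0,0],"twist":[0,0,0],"gripper":5},
    {"xyz":[0,0,0],"twist":[0,0,0],"gripper":5}
  ]
}}

```text
time: 29.87
eef_pos: [0.568, 0.0375, 0.0457]
ee_rot: [-1.575, -0.001, 1.653]
wrist_force: [0.2, 0.8, -1.6]
opening: 0.125
```

Emit:
{"op": "play_rows", "data": {
  "motion": [
    {"xyz":[0,0,0],"twist":[0,0,0],"gripper":35},
    {"xyz":[0,0,0],"twist":[0,0,0],"gripper":35},
    {"xyz":[0,0,0],"twist":[0,0,0],"gripper":35},
    {"xyz":[0,-15,0],"twist":[0,0,0],"gripper":35},
    {"xyz":[0,-30,0],"twist":[0,0,0],"gripper":35}
  ]
}}

```text
time: 30.28
eef_pos: [0.5648, 0.0373, 0.0864]
ee_rot: [-1.567, -0.001, 1.653]
wrist_force: [-0.1, 1.1, -0.1]
opening: 0.41
```

Emit:
{"op": "play_rows", "data": {
  "motion": [
    {"xyz":[0,-35,0],"twist":[0,0,0],"gripper":45},
    {"xyz":[-15,-25,0],"twist":[0,0,0],"gripper":45},
    {"xyz":[-35,0,0],"twist":[0,0,0],"gripper":45},
    {"xyz":[-38,0,0],"twist":[0,0,0],"gripper":45},
    {"xyz":[-38,0,0],"twist":[0,0,0],"gripper":45}
  ]
}}

```text
time: 30.7
eef_pos: [0.5785, -0.0855, 0.1555]
ee_rot: [-1.576, -0.002, 1.664]
wrist_force: [0.2, 0.7, -0.3]
opening: 0.529
```

```bash
python3 - <<'E'
from h import *
rem([*gp('d'),.1],94.6)
im=snap('top','t11.png');moved(im,'de')
E
```

```text
t30.7 pos [ 0.5785 -0.0855  0.1555] yaw 95.3 shift [-155.9   55.3   -8. ] shift after turn [-155.6   55.5  -10.2] twist [0.3 0.7 0.1] F [ 0.2  0.7 -0.3] open 0.529 j6 -0.24
d score 0.52 offset px 0 0
e score 0.97 offset px 0 0
```

```bash
python3 - <<'E'
from h import *
im=cv2.imread('pics/t11.png')
cv2.imwrite('pics/k11.png',cv2.resize(im[170:300,280:440],None,fx=4.5,fy=4.5,interpolation=2))
E
```

```text
(no output)
```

View pics/k11.png

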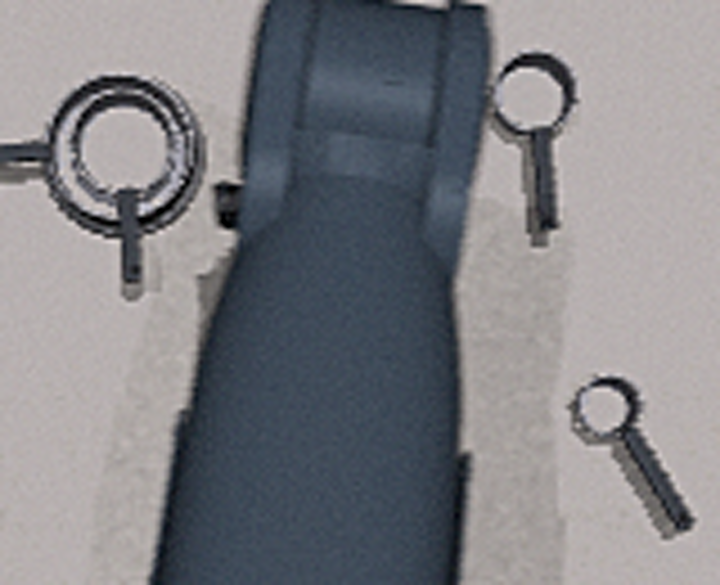

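Pan c sits down inside a with its handle 90° from a's. Pan d at (398.9,191.1) and pan e have not moved; the low score was arm occlusion. I grip d next.

Emit:
{"op": "play_rows", "data": {
  "motion": [
    {"xyz":[-35,0,-2],"twist":[0.3,0.7,0],"gripper":45},
    {"xyz":[-36,0,-2],"twist":[0,0,0],"gripper":45},
    {"xyz":[-36,10,-2],"twist":[0,0,0],"gripper":45},
    {"xyz":[-30,20,-2],"twist":[0,0,0],"gripper":45},
    {"xyz":[-8,20,0],"twist":[0,0,0],"gripper":45}
  ]
}}

```text
time: 31.17
eef_pos: [0.6022, -0.2444, 0.1095]
ee_rot: [-1.581, 0.006, 1.646]
wrist_force: [-1.0, 0.9, -0.2]
opening: 0.531
```

Emit:
{"op": "play_rows", "data": {
  "motion": [
    {"xyz":[0,15,0],"twist":[0,0,0],"gripper":45},
    {"xyz":[0,10,0],"twist":[0,0,0],"gripper":45},
    {"xyz":[0,0,0],"twist":[0,0,0],"gripper":45},
    {"xyz":[0,0,0],"twist":[0,0,0],"gripper":45},
    {"xyz":[0,0,0],"twist":[0,0,0],"gripper":45}
  ]
}}

```text
time: 31.58
eef_pos: [0.6002, -0.2475, 0.0788]
ee_rot: [-1.575, 0.003, 1.641]
wrist_force: [0.0, 0.3, -0.6]
opening: 0.524
```

```bash
python3 - <<'E'
from h import *
rem([*gp('d'),.029],94.6)
E
```

```text
t31.6 pos [ 0.6002 -0.2475  0.0788] yaw 94.0 shift [ 7.8 49.8 -1.3] shift after turn [ 7.6 49.8 -1.6] twist [ 0.3 -0.6 -0.2] F [ 0.   0.3 -0.6] open 0.524 j6 -0.46
```

Emit:
{"op": "play_rows", "data": {
  "motion": [
    {"xyz":[7,0,-1],"twist":[0,-0.6,0],"gripper":45},
    {"xyz":[1,14,0],"twist":[0,0,0],"gripper":45},
    {"xyz":[1,16,0],"twist":[0,0,0],"gripper":45},
    {"xyz":[0,11,0],"twist":[0,0,0],"gripper":45},
    {"xyz":[0,0,0],"twist":[0,0,0],"gripper":45}
  ]
}}

```text
time: 32.0
eef_pos: [0.6049, -0.2349, 0.0429]
ee_rot: [-1.584, 0.007, 1.659]
wrist_force: [-0.2, 0.3, -0.1]
opening: 0.528
```

```bash
python3 - <<'E'
from h import *
rem([*gp('d'),.029],94.6)
E
```

```text
t32.0 pos [ 0.6049 -0.2349  0.0429] yaw 95.0 shift [-4.5 13.8  4.2] shift after turn [-4.6 13.9  4. ] twist [ 0.8  0.4 -0.4] F [-0.2  0.3 -0.1] open 0.528 j6 -0.46
```

Emit:
{"op": "play_rows", "data": {
  "motion": [
    {"xyz":[-4,0,3],"twist":[0.8,0,-0.3],"gripper":45},
    {"xyz":[0,7,0],"twist":[0,0,0],"gripper":45},
    {"xyz":[0,6,0],"twist":[0,0,0],"gripper":45},
    {"xyz":[0,0,0],"twist":[0,0,0],"gripper":5},
    {"xyz":[0,0,0],"twist":[0,0,0],"gripper":5}
  ]
}}

```text
time: 32.42
eef_pos: [0.6037, -0.239, 0.0316]
ee_rot: [-1.572, 0.003, 1.661]
wrist_force: [-0.5, -0.1, -0.2]
opening: 0.255
```

Emit:
{"op": "play_rows", "data": {
  "motion": [
    {"xyz":[0,0,0],"twist":[0,0,0],"gripper":5},
    {"xyz":[0,0,0],"twist":[0,0,0],"gripper":5},
    {"xyz":[0,0,0],"twist":[0,0,0],"gripper":5},
    {"xyz":[0,0,0],"twist":[0,0,0],"gripper":5},
    {"xyz":[0,0,0],"twist":[0,0,0],"gripper":5}
  ]
}}

```text
time: 32.83
eef_pos: [0.6037, -0.2393, 0.0321]
ee_rot: [-1.572, 0.003, 1.66]
wrist_force: [-0.8, -0.3, -1.0]
opening: 0.122
```

Emit:
{"op": "play_rows", "data": {
  "motion": [
    {"xyz":[0,-15,0],"twist":[0,0,0],"gripper":5},
    {"xyz":[0,-35,0],"twist":[0,0,0],"gripper":5},
    {"xyz":[0,-40,0],"twist":[0,0,0],"gripper":5},
    {"xyz":[0,-40,0],"twist":[0,0,0],"gripper":5},
    {"xyz":[0,-20,0],"twist":[0,0,0],"gripper":5}
  ]
}}

```text
time: 33.25
eef_pos: [0.5989, -0.2373, 0.1802]
ee_rot: [-1.558, -0.004, 1.66]
wrist_force: [0.6, -1.1, -1.2]
opening: 0.121
```

```bash
python3 - <<'E'
from h import *
rem([*tp(10),.14],-80)
E
```

```text
t33.2 pos [ 0.5989 -0.2373  0.1802] yaw 95.1 shift [ 282.9   39.5 -138.9] shift after turn [-270.2   40.2  162. ] twist [ -0.4 175.1  -1.1] F [ 0.6 -1.1 -1.2] open 0.121 j6 -0.47
```

Emit:
{"op": "play_rows", "data": {
  "motion": [
    {"xyz":[0,0,0],"twist":[0,7,0],"gripper":5},
    {"xyz":[0,0,0],"twist":[0,7,0],"gripper":5},
    {"xyz":[0,0,0],"twist":[0,7,0],"gripper":5},
    {"xyz":[0,0,0],"twist":[0,7,0],"gripper":5},
    {"xyz":[0,0,0],"twist":[0,7,0],"gripper":5}
  ]
}}

```text
time: 33.67
eef_pos: [0.6017, -0.2386, 0.1895]
ee_rot: [-1.571, 0.003, 1.036]
wrist_force: [-0.3, -0.2, -0.6]
opening: 0.122
```

Emit:
{"op": "play_rows", "data": {
  "motion": [
    {"xyz":[0,0,0],"twist":[0,7,0],"gripper":5},
    {"xyz":[0,0,0],"twist":[0,7,0],"gripper":5},
    {"xyz":[0,0,0],"twist":[0,7,0],"gripper":5},
    {"xyz":[0,0,0],"twist":[0,7,0],"gripper":5},
    {"xyz":[0,0,0],"twist":[0,7,0],"gripper":5}
  ]
}}

```text
time: 34.08
eef_pos: [0.6011, -0.2385, 0.1897]
ee_rot: [-1.572, 0.002, 0.411]
wrist_force: [0.6, 0.1, -1.4]
opening: 0.123
```

Emit:
{"op": "play_rows", "data": {
  "motion": [
    {"xyz":[0,0,0],"twist":[0,7,0],"gripper":5},
    {"xyz":[0,0,0],"twist":[0,7,0],"gripper":5},
    {"xyz":[0,0,0],"twist":[0,7,0],"gripper":5},
    {"xyz":[0,0,0],"twist":[0,7,0],"gripper":5},
    {"xyz":[0,0,0],"twist":[0,7,0],"gripper":5}
  ]
}}

```text
time: 34.5
eef_pos: [0.6005, -0.2383, 0.1894]
ee_rot: [-1.573, 0.002, -0.214]
wrist_force: [-0.0, 0.1, -1.4]
opening: 0.126
```

Emit:
{"op": "play_rows", "data": {
  "motion": [
    {"xyz":[0,0,0],"twist":[0,7,0],"gripper":5},
    {"xyz":[0,0,0],"twist":[0,7,0],"gripper":5},
    {"xyz":[0,0,0],"twist":[0,7,0],"gripper":5},
    {"xyz":[0,0,0],"twist":[0,7,0],"gripper":5},
    {"xyz":[0,0,0],"twist":[0,7,0],"gripper":5}
  ]
}}

```text
time: 34.92
eef_pos: [0.6, -0.2381, 0.1892]
ee_rot: [-1.574, 0.001, -0.839]
wrist_force: [-0.1, 0.2, -0.8]
opening: 0.119
```

Emit:
{"op": "play_rows", "data": {
  "motion": [
    {"xyz":[0,0,0],"twist":[0,7,0],"gripper":5},
    {"xyz":[0,0,0],"twist":[0,7,0],"gripper":5},
    {"xyz":[0,0,0],"twist":[0,7,0],"gripper":5},
    {"xyz":[0,0,0],"twist":[0,7,0],"gripper":5},
    {"xyz":[0,0,0],"twist":[0,7,0],"gripper":5}
  ]
}}

```text
time: 35.33
eef_pos: [0.5995, -0.238, 0.189]
ee_rot: [-1.575, -0.001, -1.464]
wrist_force: [-0.1, -0.6, -1.3]
opening: 0.125
```

```bash
python3 - <<'E'
from h import *
rem([*tp(10,.0725),.14],-80)
E
```

```text
t35.3 pos [ 0.5995 -0.238   0.189 ] yaw -83.9 shift [-281.1   48.3  140.6] shift after turn [-271.    49.   159.1] twist [ 0.2 -3.9  0. ] F [-0.1 -0.6 -1.3] open 0.125 j6 2.66
```

Emit:
{"op": "play_rows", "data": {
  "motion": [
    {"xyz":[0,0,0],"twist":[0,-3.9,0],"gripper":5},
    {"xyz":[-20,0,12],"twist":[0,0,0],"gripper":5},
    {"xyz":[-32,0,19],"twist":[0,0,0],"gripper":5},
    {"xyz":[-32,0,19],"twist":[0,0,0],"gripper":5},
    {"xyz":[-32,0,19],"twist":[0,0,0],"gripper":5}
  ]
}}

```text
time: 35.75
eef_pos: [0.6478, -0.1163, 0.1886]
ee_rot: [-1.575, -0.003, -1.418]
wrist_force: [1.5, -0.3, -0.8]
opening: 0.126
```

Emit:
{"op": "play_rows", "data": {
  "motion": [
    {"xyz":[-32,0,19],"twist":[0,0,0],"gripper":5},
    {"xyz":[-32,0,19],"twist":[0,0,0],"gripper":5},
    {"xyz":[-32,0,19],"twist":[0,0,0],"gripper":5},
    {"xyz":[-32,0,19],"twist":[0,0,0],"gripper":5},
    {"xyz":[-18,0,10],"twist":[0,0,0],"gripper":5}
  ]
}}

```text
time: 36.17
eef_pos: [0.7131, 0.0511, 0.1879]
ee_rot: [-1.574, -0.002, -1.418]
wrist_force: [0.6, -0.0, -0.8]
opening: 0.123
```

```bash
python3 - <<'E'
from h import *
rem([*tp(10,.0725),.1],-80)
E
```

```text
t36.2 pos [0.7131 0.0511 0.1879] yaw -81.2 shift [-6.2 87.9 -2.8] shift after turn [-6.  87.9 -3. ] twist [ 0.2 -1.2  0.1] F [ 0.6 -0.  -0.8] open 0.123 j6 3.06
```

Emit:
{"op": "play_rows", "data": {
  "motion": [
    {"xyz":[-6,10,-3],"twist":[0,-1.2,0],"gripper":5},
    {"xyz":[0,25,0],"twist":[0,0,0],"gripper":5},
    {"xyz":[0,25,0],"twist":[0,0,0],"gripper":5},
    {"xyz":[0,20,0],"twist":[0,0,0],"gripper":5},
    {"xyz":[0,0,0],"twist":[0,0,0],"gripper":5}
  ]
}}

```text
time: 36.58
eef_pos: [0.7116, 0.0659, 0.1053]
ee_rot: [-1.57, -0.002, -1.386]
wrist_force: [-1.2, 0.3, -2.1]
opening: 0.123
```

```bash
python3 - <<'E'
from h import *
rem([*tp(10,.0725),.052],-80)
E
```

```text
t36.6 pos [0.7116 0.0659 0.1053] yaw -79.4 shift [ 8.8 53.4 -4.3] shift after turn [ 8.9 53.3 -4.1] twist [-0.1  0.6  0.1] F [-1.2  0.3 -2.1] open 0.123 j6 3.05
```

Emit:
{"op": "play_rows", "data": {
  "motion": [
    {"xyz":[7,0,-4],"twist":[0,0,0],"gripper":5},
    {"xyz":[0,0,0],"twist":[0,0,0],"gripper":5},
    {"xyz":[0,10,0],"twist":[0,0,0],"gripper":5},
    {"xyz":[0,0,0],"twist":[0,0,0],"gripper":5},
    {"xyz":[0,0,0],"twist":[0,0,0],"gripper":5}
  ]
}}

```text
time: 37.0
eef_pos: [0.7099, 0.0566, 0.0983]
ee_rot: [-1.567, -0.002, -1.387]
wrist_force: [0.8, -0.4, -1.0]
opening: 0.122
```

```bash
python3 - <<'E'
from h import *
rem([*tp(10,.0725),.052],-80)
E
```

```text
t37.0 pos [0.7099 0.0566 0.0983] yaw -79.5 shift [-0.1 46.3 -1. ] shift after turn [ 0.  46.3 -0.8] twist [-0.2  0.5  0.1] F [ 0.8 -0.4 -1. ] open 0.122 j6 3.04
```

Emit:
{"op": "play_rows", "data": {
  "motion": [
    {"xyz":[0,10,-1],"twist":[0,0,0],"gripper":5},
    {"xyz":[0,12,0],"twist":[0,0,0],"gripper":5},
    {"xyz":[0,10,0],"twist":[0,0,0],"gripper":5},
    {"xyz":[0,4,0],"twist":[0,0,0],"gripper":5},
    {"xyz":[0,0,0],"twist":[0,0,0],"gripper":5}
  ]
}}

```text
time: 37.42
eef_pos: [0.7105, 0.056, 0.0619]
ee_rot: [-1.562, -0.003, -1.388]
wrist_force: [-0.5, -0.4, -0.4]
opening: 0.121
```

Emit:
{"op": "play_rows", "data": {
  "motion": [
    {"xyz":[0,3,0],"twist":[0,0,0],"gripper":5},
    {"xyz":[0,2,0],"twist":[0,0,0],"gripper":5},
    {"xyz":[0,2,0],"twist":[0,0,0],"gripper":5},
    {"xyz":[0,0,0],"twist":[0,0,0],"gripper":5},
    {"xyz":[0,0,0],"twist":[0,0,0],"gripper":5}
  ]
}}

```text
time: 37.83
eef_pos: [0.7109, 0.0562, 0.0546]
ee_rot: [-1.562, -0.003, -1.388]
wrist_force: [0.3, -0.4, -2.0]
opening: 0.12
```

```bash
python3 - <<'E'
from h import *
rem([*tp(10,.0725),.052],-80)
E
```

```text
t37.8 pos [0.7109 0.0562 0.0546] yaw -79.5 shift [-0.6  2.6 -1.7] shift after turn [-0.6  2.6 -1.7] twist [-0.5  0.5  0.1] F [ 0.3 -0.4 -2. ] open 0.120 j6 3.04
```

Down to contact, release, then rise and go toward pan e.

Emit:
{"op": "play_rows", "data": {
  "motion": [
    {"xyz":[0,1.5,-1],"twist":[0,0,0],"gripper":5},
    {"xyz":[0,1,0],"twist":[0,0,0],"gripper":5},
    {"xyz":[0,1,0],"twist":[0,0,0],"gripper":5},
    {"xyz":[0,0,0],"twist":[0,0,0],"gripper":5},
    {"xyz":[0,0,0],"twist":[0,0,0],"gripper":5}
  ]
}}

```text
time: 38.25
eef_pos: [0.7105, 0.056, 0.0523]
ee_rot: [-1.56, -0.003, -1.388]
wrist_force: [-0.5, -0.2, 0.4]
opening: 0.12
```

Emit:
{"op": "play_rows", "data": {
  "motion": [
    {"xyz":[0,0,0],"twist":[0,0,0],"gripper":35},
    {"xyz":[0,0,0],"twist":[0,0,0],"gripper":35},
    {"xyz":[0,0,0],"twist":[0,0,0],"gripper":35},
    {"xyz":[0,-15,0],"twist":[0,0,0],"gripper":35},
    {"xyz":[0,-30,0],"twist":[0,0,0],"gripper":35}
  ]
}}

```text
time: 38.67
eef_pos: [0.7067, 0.0558, 0.0919]
ee_rot: [-1.57, -0.002, -1.388]
wrist_force: [0.1, 0.6, -0.4]
opening: 0.41
```

Emit:
{"op": "play_rows", "data": {
  "motion": [
    {"xyz":[0,-35,0],"twist":[0,-5,0],"gripper":45},
    {"xyz":[0,-30,0],"twist":[0,-7,0],"gripper":45},
    {"xyz":[0,0,0],"twist":[0,-7,0],"gripper":45},
    {"xyz":[0,0,0],"twist":[0,0,0],"gripper":45},
    {"xyz":[0,0,0],"twist":[0,0,0],"gripper":45}
  ]
}}

```text
time: 39.08
eef_pos: [0.7084, 0.0561, 0.1659]
ee_rot: [-1.563, -0.005, -1.047]
wrist_force: [0.9, -0.3, 0.2]
opening: 0.531
```

```bash
python3 - <<'E'
from h import *
rem([*gp('e'),.12],-59.6)
moved(snap('top','t12.png'),'e')
E
```

```text
t39.1 pos [0.7084 0.0561 0.1659] yaw -60.0 shift [ 169.4   43.5 -454.3] shift after turn [ 166.7   45.9 -455. ] twist [-0.4 -0.4  0.3] F [ 0.9 -0.3  0.2] open 0.531 j6 2.70
e score 0.80 offset px -10 6
```

Pan e seems to have been knocked by about (−10,+6) px. I'll look.

```bash
python3 - <<'E'
from h import *
im=cv2.imread('pics/t12.png')
x0,y0,k=375,235,8
b=cv2.resize(im[y0:y0+70,x0:x0+70],None,fx=k,fy=k,interpolation=2)
for i in range(0,70,10): cv2.putText(b,str(x0+i),(i*k,10),0,.4,(0,0,255)); cv2.putText(b,str(y0+i),(0,i*k+4),0,.4,(0,0,255))
cv2.imwrite('pics/k12.png',b)
E
```

```text
(no output)
```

View pics/k12.png

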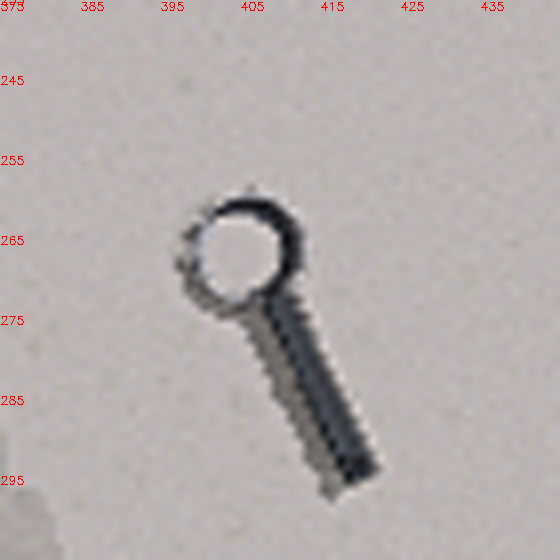

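Pan e now has its rim centre at about (405.5,266.7) and its handle tip at (420.1,294.4).

```bash
python3 - <<'E'
from h import *
C=unproj('top',[(405.5,266.7)],.04)[0,:2];E=unproj('top',[(420.1,294.4)],.05)[0,:2];v=E-C
print(C,np.linalg.norm(v),np.degrees(np.arctan2(v[1],v[0])))
c=C+[.003,.001]; a=np.degrees(np.arctan2(v[1],v[0]))
open('h.py','a').write(f"\nPANS['e']=(({c[0]:.4f},{c[1]:.4f}),{a:.1f},(405.5,266.7))\n")
E
python3 -c "
from h import *
print(PANS['e'],gp('e')); rem([*gp('e'),.12],PANS['e'][1]+90)"
```

```text
[ 0.44320599 -0.25370544] 0.09219578488586289 -153.59278758373415
((0.4462, -0.2527), -153.6, (405.5, 266.7)) [ 0.37902162 -0.28604764]
t39.1 pos [0.7081 0.056  0.1653] yaw -60.0 shift [ 131.3   43.  -456.4] shift after turn [ 160.1   45.3 -446.9] twist [-0.4  3.6  0.3] F [ 1.1  0.8 -0.1] open 0.527 j6 2.70
```

Emit:
{"op": "play_rows", "data": {
  "motion": [
    {"xyz":[0,0,0],"twist":[0,3.6,0],"gripper":45},
    {"xyz":[9,0,-25],"twist":[0,0,0],"gripper":45},
    {"xyz":[13,0,-36],"twist":[0,0,0],"gripper":45},
    {"xyz":[13,0,-36],"twist":[0,0,0],"gripper":45},
    {"xyz":[13,0,-36],"twist":[0,0,0],"gripper":45}
  ]
}}

```text
time: 39.55
eef_pos: [0.6078, -0.0422, 0.1559]
ee_rot: [-1.57, 0.0, -1.124]
wrist_force: [0.6, -0.0, 0.4]
opening: 0.526
```

Emit:
{"op": "play_rows", "data": {
  "motion": [
    {"xyz":[13,0,-36],"twist":[0,0,0],"gripper":45},
    {"xyz":[13,0,-36],"twist":[0,0,0],"gripper":45},
    {"xyz":[13,0,-36],"twist":[0,0,0],"gripper":45},
    {"xyz":[13,0,-36],"twist":[0,0,0],"gripper":45},
    {"xyz":[13,0,-36],"twist":[0,0,0],"gripper":45}
  ]
}}

```text
time: 39.97
eef_pos: [0.4615, -0.1811, 0.1495]
ee_rot: [-1.578, 0.006, -1.142]
wrist_force: [0.6, -1.5, 0.8]
opening: 0.531
```

```bash
python3 -c "
from h import *
rem([*gp('e'),.08],PANS['e'][1]+90)"
```

```text
t40.0 pos [ 0.4615 -0.1811  0.1495] yaw -65.4 shift [  61.5   70.  -118.1] shift after turn [  57.3   69.5 -120.5] twist [ 0.4 -1.8 -0.4] F [ 0.6 -1.5  0.8] open 0.531 j6 2.34
```

Emit:
{"op": "play_rows", "data": {
  "motion": [
    {"xyz":[13,0,-27],"twist":[0.4,-1.8,-0.4],"gripper":45},
    {"xyz":[15,10,-32],"twist":[0,0,0],"gripper":45},
    {"xyz":[15,15,-32],"twist":[0,0,0],"gripper":45},
    {"xyz":[12,15,-24],"twist":[0,0,0],"gripper":45},
    {"xyz":[0,10,0],"twist":[0,0,0],"gripper":45}
  ]
}}

```text
time: 40.38
eef_pos: [0.3702, -0.2863, 0.096]
ee_rot: [-1.574, 0.001, -1.132]
wrist_force: [0.3, 0.1, -0.9]
opening: 0.527
```

```bash
python3 -c "
from h import *
rem([*gp('e'),.045],PANS['e'][1]+90)"
```

```text
t40.4 pos [ 0.3702 -0.2863  0.096 ] yaw -64.9 shift [ 3.6 51.   8.2] shift after turn [ 3.7 51.   8. ] twist [ 0.2 -1.3 -0. ] F [ 0.3  0.1 -0.9] open 0.527 j6 2.05
```

Emit:
{"op": "play_rows", "data": {
  "motion": [
    {"xyz":[3,0,8],"twist":[0,-1.3,0],"gripper":45},
    {"xyz":[0,15,0],"twist":[0,0,0],"gripper":45},
    {"xyz":[0,18,0],"twist":[0,0,0],"gripper":45},
    {"xyz":[0,14,0],"twist":[0,0,0],"gripper":45},
    {"xyz":[0,0,0],"twist":[0,0,0],"gripper":45}
  ]
}}

```text
time: 40.8
eef_pos: [0.3776, -0.2845, 0.0441]
ee_rot: [-1.576, 0.006, -1.122]
wrist_force: [-1.1, 0.4, -1.0]
opening: 0.529
```

```bash
python3 -c "
from h import *
rem([*gp('e'),.030],PANS['e'][1]+90)"
```

```text
t40.8 pos [ 0.3776 -0.2845  0.0441] yaw -64.3 shift [ 2.1 14.1  0.7] shift after turn [ 2.  14.1  0.6] twist [ 0.3 -0.7 -0.4] F [-1.1  0.4 -1. ] open 0.529 j6 2.05
```

Emit:
{"op": "play_rows", "data": {
  "motion": [
    {"xyz":[2,7,0],"twist":[0,-0.7,-0.4],"gripper":45},
    {"xyz":[0,7,0],"twist":[0,0,0],"gripper":45},
    {"xyz":[0,0,0],"twist":[0,0,0],"gripper":5},
    {"xyz":[0,0,0],"twist":[0,0,0],"gripper":5},
    {"xyz":[0,0,0],"twist":[0,0,0],"gripper":5}
  ]
}}

```text
time: 41.22
eef_pos: [0.3813, -0.2844, 0.0305]
ee_rot: [-1.576, 0.001, -1.109]
wrist_force: [0.0, -0.3, -0.6]
opening: 0.127
```

Emit:
{"op": "play_rows", "data": {
  "motion": [
    {"xyz":[0,0,0],"twist":[0,0,0],"gripper":5},
    {"xyz":[0,0,0],"twist":[0,0,0],"gripper":5},
    {"xyz":[0,0,0],"twist":[0,0,0],"gripper":5},
    {"xyz":[0,0,0],"twist":[0,0,0],"gripper":5},
    {"xyz":[0,-15,0],"twist":[0,0,0],"gripper":5}
  ]
}}

```text
time: 41.63
eef_pos: [0.3809, -0.2838, 0.0455]
ee_rot: [-1.577, 0.002, -1.11]
wrist_force: [0.5, 0.3, -1.2]
opening: 0.12
```

Emit:
{"op": "play_rows", "data": {
  "motion": [
    {"xyz":[0,-35,0],"twist":[0,0,0],"gripper":5},
    {"xyz":[0,-40,0],"twist":[0,0,0],"gripper":5},
    {"xyz":[0,-40,0],"twist":[0,0,0],"gripper":5},
    {"xyz":[0,-10,0],"twist":[0,0,0],"gripper":5},
    {"xyz":[0,0,0],"twist":[0,0,0],"gripper":5}
  ]
}}

```text
time: 42.05
eef_pos: [0.3805, -0.2832, 0.1773]
ee_rot: [-1.578, 0.004, -1.111]
wrist_force: [-0.2, -0.5, -0.9]
opening: 0.12
```

```bash
python3 -c "
from h import *
rem([*tp(-80,.074),.15],10)"
```

```text
t42.0 pos [ 0.3805 -0.2832  0.1773] yaw -63.7 shift [-108.    25.2  355. ] shift after turn [310.1  27.3 203.5] twist [  0.2 -73.7  -0.4] F [-0.2 -0.5 -0.9] open 0.120 j6 2.05
```

Emit:
{"op": "play_rows", "data": {
  "motion": [
    {"xyz":[0,0,0],"twist":[0,-7.1,0],"gripper":5},
    {"xyz":[0,0,0],"twist":[0,-7.1,0],"gripper":5},
    {"xyz":[0,0,0],"twist":[0,-7.1,0],"gripper":5},
    {"xyz":[0,0,0],"twist":[0,-7.1,0],"gripper":5},
    {"xyz":[0,0,0],"twist":[0,-7.1,0],"gripper":5}
  ]
}}

```text
time: 42.47
eef_pos: [0.3799, -0.2832, 0.1751]
ee_rot: [-1.574, 0.007, -0.485]
wrist_force: [-0.6, -0.5, -0.8]
opening: 0.121
```

Emit:
{"op": "play_rows", "data": {
  "motion": [
    {"xyz":[0,0,0],"twist":[0,-7.1,0],"gripper":5},
    {"xyz":[0,0,0],"twist":[0,-7.1,0],"gripper":5},
    {"xyz":[0,0,0],"twist":[0,-7.1,0],"gripper":5},
    {"xyz":[0,0,0],"twist":[0,-7.1,0],"gripper":5},
    {"xyz":[0,0,0],"twist":[0,-7.1,0],"gripper":5}
  ]
}}

```text
time: 42.88
eef_pos: [0.3773, -0.2817, 0.1686]
ee_rot: [-1.565, 0.013, 0.14]
wrist_force: [0.7, 0.5, -1.6]
opening: 0.121
```

Emit:
{"op": "play_rows", "data": {
  "motion": [
    {"xyz":[0,0,0],"twist":[0,-2,0],"gripper":5},
    {"xyz":[20,0,13],"twist":[0,0,0],"gripper":5},
    {"xyz":[32,0,21],"twist":[0,0,0],"gripper":5},
    {"xyz":[32,0,21],"twist":[0,0,0],"gripper":5},
    {"xyz":[32,0,21],"twist":[0,0,0],"gripper":5}
  ]
}}

```text
time: 43.3
eef_pos: [0.4738, -0.1862, 0.1613]
ee_rot: [-1.561, 0.02, 0.175]
wrist_force: [1.4, -0.3, -1.2]
opening: 0.125
```

Emit:
{"op": "play_rows", "data": {
  "motion": [
    {"xyz":[32,0,21],"twist":[0,0,0],"gripper":5},
    {"xyz":[32,0,21],"twist":[0,0,0],"gripper":5},
    {"xyz":[32,0,21],"twist":[0,0,0],"gripper":5},
    {"xyz":[32,0,21],"twist":[0,0,0],"gripper":5},
    {"xyz":[20,0,13],"twist":[0,0,0],"gripper":5}
  ]
}}

```text
time: 43.72
eef_pos: [0.6068, -0.0562, 0.1518]
ee_rot: [-1.559, 0.026, 0.174]
wrist_force: [-0.0, -0.5, -0.3]
opening: 0.127
```

```bash
python3 -c "
from h import *
rem([*tp(-80,.0722),.1],10)"
```

```text
t43.7 pos [ 0.6068 -0.0562  0.1518] yaw 10.0 shift [49.1 50.8 20.4] shift after turn [47.8 51.8 21. ] twist [-0.7 -0.  -1.5] F [-0.  -0.5 -0.3] open 0.127 j6 1.30
```

Emit:
{"op": "play_rows", "data": {
  "motion": [
    {"xyz":[18,0,8],"twist":[-0.7,0,-1.5],"gripper":5},
    {"xyz":[20,0,9],"twist":[0,0,0],"gripper":5},
    {"xyz":[6,0,3],"twist":[0,0,0],"gripper":5},
    {"xyz":[0,12,0],"twist":[0,0,0],"gripper":5},
    {"xyz":[0,16,0],"twist":[0,0,0],"gripper":5}
  ]
}}

```text
time: 44.13
eef_pos: [0.6516, -0.0212, 0.1162]
ee_rot: [-1.57, 0.001, 0.181]
wrist_force: [-0.8, 0.2, -0.4]
opening: 0.123
```

Emit:
{"op": "play_rows", "data": {
  "motion": [
    {"xyz":[0,12,0],"twist":[0,0,0],"gripper":5},
    {"xyz":[0,0,0],"twist":[0,0,0],"gripper":5},
    {"xyz":[0,0,0],"twist":[0,0,0],"gripper":5},
    {"xyz":[0,0,0],"twist":[0,0,0],"gripper":5},
    {"xyz":[0,0,0],"twist":[0,0,0],"gripper":5}
  ]
}}

```text
time: 44.55
eef_pos: [0.6473, -0.022, 0.0969]
ee_rot: [-1.568, 0.012, 0.18]
wrist_force: [0.2, -0.6, -1.6]
opening: 0.126
```

```bash
python3 -c "
from h import *
rem([*(tp(-80,.0722)+[.001,-.001]),.0545],10)"
```

```text
t44.5 pos [ 0.6473 -0.022   0.0969] yaw 10.3 shift [ 3.3 42.3 -7. ] shift after turn [ 2.8 42.4 -6.8] twist [-0.2  0.3 -0.7] F [ 0.2 -0.6 -1.6] open 0.126 j6 1.36
```

Emit:
{"op": "play_rows", "data": {
  "motion": [
    {"xyz":[2.5,0,-6],"twist":[0,0,-0.7],"gripper":5},
    {"xyz":[0,0,0],"twist":[0,0,0],"gripper":5},
    {"xyz":[0,0,0],"twist":[0,0,0],"gripper":5},
    {"xyz":[0,5,0],"twist":[0,0,0],"gripper":5},
    {"xyz":[0,0,0],"twist":[0,0,0],"gripper":5}
  ]
}}

```text
time: 44.97
eef_pos: [0.6525, -0.0291, 0.0943]
ee_rot: [-1.569, -0.006, 0.179]
wrist_force: [-0.2, 0.0, -1.3]
opening: 0.122
```

```bash
python3 -c "
from h import *
rem([*(tp(-80,.0722)+[.001,-.001]),.0545],10)"
```

```text
t45.0 pos [ 0.6525 -0.0291  0.0943] yaw 10.3 shift [-1.3 39.8  1. ] shift after turn [-1.1 39.8  1.1] twist [-0.1  0.3  0.4] F [-0.2  0.  -1.3] open 0.122 j6 1.35
```

Emit:
{"op": "play_rows", "data": {
  "motion": [
    {"xyz":[-1,9,1],"twist":[0,0,0.4],"gripper":5},
    {"xyz":[0,10,0],"twist":[0,0,0],"gripper":5},
    {"xyz":[0,8,0],"twist":[0,0,0],"gripper":5},
    {"xyz":[0,4,0],"twist":[0,0,0],"gripper":5},
    {"xyz":[0,0,0],"twist":[0,0,0],"gripper":5}
  ]
}}

```text
time: 45.38
eef_pos: [0.6508, -0.0278, 0.0594]
ee_rot: [-1.569, 0.002, 0.179]
wrist_force: [-0.7, -0.1, -1.1]
opening: 0.119
```

```bash
python3 -c "
from h import *
rem([*(tp(-80,.0722)+[.001,-.001]),.0545],10)"
```

```text
t45.4 pos [ 0.6508 -0.0278  0.0594] yaw 10.3 shift [ 0.3  4.9 -0.5] shift after turn [ 0.3  4.9 -0.5] twist [-0.1  0.3 -0.1] F [-0.7 -0.1 -1.1] open 0.119 j6 1.35
```

Emit:
{"op": "play_rows", "data": {
  "motion": [
    {"xyz":[0,2.5,0],"twist":[0,0,0],"gripper":5},
    {"xyz":[0,1.5,0],"twist":[0,0,0],"gripper":5},
    {"xyz":[0,1.5,0],"twist":[0,0,0],"gripper":5},
    {"xyz":[0,1,0],"twist":[0,0,0],"gripper":5},
    {"xyz":[0,0,0],"twist":[0,0,0],"gripper":5}
  ]
}}

```text
time: 45.8
eef_pos: [0.6511, -0.0283, 0.0534]
ee_rot: [-1.57, 0.001, 0.179]
wrist_force: [-1.5, 2.4, 2.5]
opening: 0.127
```

Emit:
{"op": "play_rows", "data": {
  "motion": [
    {"xyz":[0,0,0],"twist":[0,0,0],"gripper":35},
    {"xyz":[0,0,0],"twist":[0,0,0],"gripper":35},
    {"xyz":[0,0,0],"twist":[0,0,0],"gripper":35},
    {"xyz":[0,-15,0],"twist":[0,0,0],"gripper":35},
    {"xyz":[0,-30,0],"twist":[0,0,0],"gripper":35}
  ]
}}

```text
time: 46.22
eef_pos: [0.6485, -0.0282, 0.0944]
ee_rot: [-1.568, 0.009, 0.179]
wrist_force: [-0.1, -0.2, -0.2]
opening: 0.407
```

Emit:
{"op": "play_rows", "data": {
  "motion": [
    {"xyz":[0,-40,0],"twist":[0,0,0],"gripper":35},
    {"xyz":[0,-30,0],"twist":[0,2.5,0],"gripper":35},
    {"xyz":[0,0,0],"twist":[0,2.5,0],"gripper":35},
    {"xyz":[0,0,0],"twist":[0,0,0],"gripper":35},
    {"xyz":[0,0,0],"twist":[0,0,0],"gripper":35}
  ]
}}

```text
time: 46.63
eef_pos: [0.6513, -0.0283, 0.1731]
ee_rot: [-1.57, 0.002, 0.09]
wrist_force: [-0.8, -0.5, 1.1]
opening: 0.408
```

```bash
python3 -c "
from h import *
rem([.6312,.1186,.12],5)
cv2.imwrite('pics/s13.png',vision.snapshot('side')[:,:,::-1])"
```

```text
t46.6 pos [ 0.6513 -0.0283  0.1731] yaw 5.1 shift [ -6.7  53.3 148.1] shift after turn [ -7.2  53.1 148.1] twist [-0.1  0.1 -0.1] F [-0.8 -0.5  1.1] open 0.408 j6 1.44
```

All pans are down. Pan a is still about 4 mm short of centre, so I grip its handle and slide the stack 4 mm in +x.

Emit:
{"op": "play_rows", "data": {
  "motion": [
    {"xyz":[-1,0,30],"twist":[0,0,0],"gripper":45},
    {"xyz":[-2,0,38],"twist":[0,0,0],"gripper":45},
    {"xyz":[-2,0,38],"twist":[0,0,0],"gripper":45},
    {"xyz":[-2,0,30],"twist":[0,0,0],"gripper":45},
    {"xyz":[0,15,8],"twist":[0,0,0],"gripper":45}
  ]
}}

```text
time: 47.1
eef_pos: [0.6297, 0.1155, 0.1533]
ee_rot: [-1.57, 0.007, 0.089]
wrist_force: [-0.4, 0.2, -0.1]
opening: 0.528
```

Emit:
{"op": "play_rows", "data": {
  "motion": [
    {"xyz":[0,25,0],"twist":[0,0,0],"gripper":45},
    {"xyz":[0,20,0],"twist":[0,0,0],"gripper":45},
    {"xyz":[0,10,0],"twist":[0,0,0],"gripper":45},
    {"xyz":[0,0,0],"twist":[0,0,0],"gripper":45},
    {"xyz":[0,0,0],"twist":[0,0,0],"gripper":45}
  ]
}}

```text
time: 47.52
eef_pos: [0.6235, 0.1201, 0.0876]
ee_rot: [-1.571, 0.019, 0.101]
wrist_force: [0.3, 0.4, 0.9]
opening: 0.524
```

```bash
python3 -c "
from h import *
rem([.6312,.1186,.044],5)"
```

```text
t47.5 pos [0.6235 0.1201 0.0876] yaw 5.8 shift [ 8.3 43.4 -2.3] shift after turn [ 7.5 43.6 -2.2] twist [ 0.   0.8 -1.1] F [0.3 0.4 0.9] open 0.524 j6 1.66
```

Emit:
{"op": "play_rows", "data": {
  "motion": [
    {"xyz":[7,0,-2],"twist":[0,0.8,-1.1],"gripper":45},
    {"xyz":[0,12,0],"twist":[0,0,0],"gripper":45},
    {"xyz":[0,12,0],"twist":[0,0,0],"gripper":45},
    {"xyz":[0,8,0],"twist":[0,0,0],"gripper":45},
    {"xyz":[0,0,0],"twist":[0,0,0],"gripper":45}
  ]
}}

```text
time: 47.93
eef_pos: [0.6345, 0.1178, 0.0568]
ee_rot: [-1.571, -0.009, 0.084]
wrist_force: [-0.8, 0.1, -0.2]
opening: 0.526
```

```bash
python3 -c "
from h import *
rem([.6312,.1186,.044],5)"
```

```text
t47.9 pos [0.6345 0.1178 0.0568] yaw 4.8 shift [-3.3 12.8  1.1] shift after turn [-3.2 12.8  1.1] twist [ 0.  -0.2  0.5] F [-0.8  0.1 -0.2] open 0.526 j6 1.67
```

Emit:
{"op": "play_rows", "data": {
  "motion": [
    {"xyz":[-2.5,0,0],"twist":[0,0,0.5],"gripper":45},
    {"xyz":[0,6,0],"twist":[0,0,0],"gripper":45},
    {"xyz":[0,5,0],"twist":[0,0,0],"gripper":45},
    {"xyz":[0,0,0],"twist":[0,0,0],"gripper":45},
    {"xyz":[0,0,0],"twist":[0,0,0],"gripper":20}
  ]
}}

```text
time: 48.35
eef_pos: [0.6337, 0.1172, 0.0474]
ee_rot: [-1.571, -0.003, 0.083]
wrist_force: [0.8, -0.3, -0.4]
opening: 0.403
```

Emit:
{"op": "play_rows", "data": {
  "motion": [
    {"xyz":[0,0,0],"twist":[0,0,0],"gripper":5},
    {"xyz":[0,0,0],"twist":[0,0,0],"gripper":5},
    {"xyz":[0,0,0],"twist":[0,0,0],"gripper":5},
    {"xyz":[0,0,0],"twist":[0,0,0],"gripper":5},
    {"xyz":[0,0,0],"twist":[0,0,0],"gripper":5}
  ]
}}

```text
time: 48.77
eef_pos: [0.6335, 0.1171, 0.0478]
ee_rot: [-1.571, -0.003, 0.083]
wrist_force: [0.3, 0.1, -0.5]
opening: 0.121
```

Emit:
{"op": "play_rows", "data": {
  "motion": [
    {"xyz":[1.5,0,0],"twist":[0,0,0],"gripper":5},
    {"xyz":[0.5,0,0],"twist":[0,0,0],"gripper":5},
    {"xyz":[0,0,0],"twist":[0,0,0],"gripper":5},
    {"xyz":[0,0,0],"twist":[0,0,0],"gripper":5},
    {"xyz":[0,0,0],"twist":[0,0,0],"gripper":5}
  ]
}}

```text
time: 49.18
eef_pos: [0.6341, 0.1173, 0.0478]
ee_rot: [-1.571, -0.0, 0.082]
wrist_force: [-3.1, -0.7, 1.5]
opening: 0.117
```

Emit:
{"op": "play_rows", "data": {
  "motion": [
    {"xyz":[2,0,0],"twist":[0,0,0],"gripper":5},
    {"xyz":[1.5,0,0],"twist":[0,0,0],"gripper":5},
    {"xyz":[0,0,0],"twist":[0,0,0],"gripper":5},
    {"xyz":[0,0,0],"twist":[0,0,0],"gripper":5},
    {"xyz":[0,0,0],"twist":[0,0,0],"gripper":5}
  ]
}}

```text
time: 49.6
eef_pos: [0.6356, 0.1173, 0.0478]
ee_rot: [-1.571, 0.004, 0.082]
wrist_force: [-3.0, -0.5, 1.8]
opening: 0.119
```

Emit:
{"op": "play_rows", "data": {
  "motion": [
    {"xyz":[0,0,0],"twist":[0,0,0],"gripper":35},
    {"xyz":[0,0,0],"twist":[0,0,0],"gripper":35},
    {"xyz":[0,0,0],"twist":[0,0,0],"gripper":35},
    {"xyz":[0,-20,0],"twist":[0,0,0],"gripper":35},
    {"xyz":[0,-35,0],"twist":[0,0,0],"gripper":35}
  ]
}}

```text
time: 50.02
eef_pos: [0.6341, 0.117, 0.0973]
ee_rot: [-1.571, 0.011, 0.083]
wrist_force: [0.8, 0.7, 0.3]
opening: 0.408
```

Emit:
{"op": "play_rows", "data": {
  "motion": [
    {"xyz":[0,-40,0],"twist":[0,0,0],"gripper":35},
    {"xyz":[0,-40,0],"twist":[0,0,0],"gripper":35},
    {"xyz":[-20,0,20],"twist":[0,0,0],"gripper":35},
    {"xyz":[-28,0,28],"twist":[0,0,0],"gripper":35},
    {"xyz":[-28,0,28],"twist":[0,0,0],"gripper":35}
  ]
}}

```text
time: 50.43
eef_pos: [0.5614, 0.1854, 0.1888]
ee_rot: [-1.57, -0.007, 0.076]
wrist_force: [0.5, 0.2, 0.0]
opening: 0.408
```

Emit:
{"op": "play_rows", "data": {
  "motion": [
    {"xyz":[-35,0,20],"twist":[0,0,0],"gripper":35},
    {"xyz":[-35,0,20],"twist":[0,0,0],"gripper":35},
    {"xyz":[-35,0,20],"twist":[0,0,0],"gripper":35},
    {"xyz":[-35,0,20],"twist":[0,0,0],"gripper":35},
    {"xyz":[-20,0,10],"twist":[0,0,0],"gripper":35}
  ]
}}

```text
time: 50.85
eef_pos: [0.3892, 0.2682, 0.1888]
ee_rot: [-1.565, -0.014, 0.076]
wrist_force: [-0.3, 0.1, -0.2]
opening: 0.414
```

```bash
python3 - <<'E'
from h import *
rem([.4,.3,.2])
im=snap('top','t14.png'); s=snap('side','s14.png'); x0,y0,k=270,170,8
b=cv2.resize(im[y0:y0+75,x0:x0+70],None,fx=k,fy=k,interpolation=2); st=np.array([.6375,.0437,0])
def circ(c,r,z,col):
    a=np.linspace(0,6.283,90);q=proj('top',np.c_[c[0]+r*np.cos(a),c[1]+r*np.sin(a),0*a+z])
    cv2.polylines(b,[np.round((q-[x0,y0]+.5)*k).astype(int)],True,col,1)
circ(st,.056,.012,(0,0,255)); circ(st,.05,.052,(0,255,0))
c=cv2.resize(s[180:300,270:390],(240,240),interpolation=2); e=cv2.resize(im[180:245,180:280],(240,156),interpolation=2)
o=np.zeros((600,800,3),np.uint8); o[:600,:560]=b; o[:240,560:800]=c; o[250:406,560:800]=e
cv2.imwrite('pics/k14.png',o)
E
```

```text
t50.9 pos [0.3892 0.2682 0.1888] yaw 4.4 shift [ 13.3 -10.9  30.9] shift after turn [ 13.2 -11.2  30.9] twist [-0.3  0.   0.8] F [-0.3  0.1 -0.2] open 0.414 j6 2.10
```

View pics/k14.png

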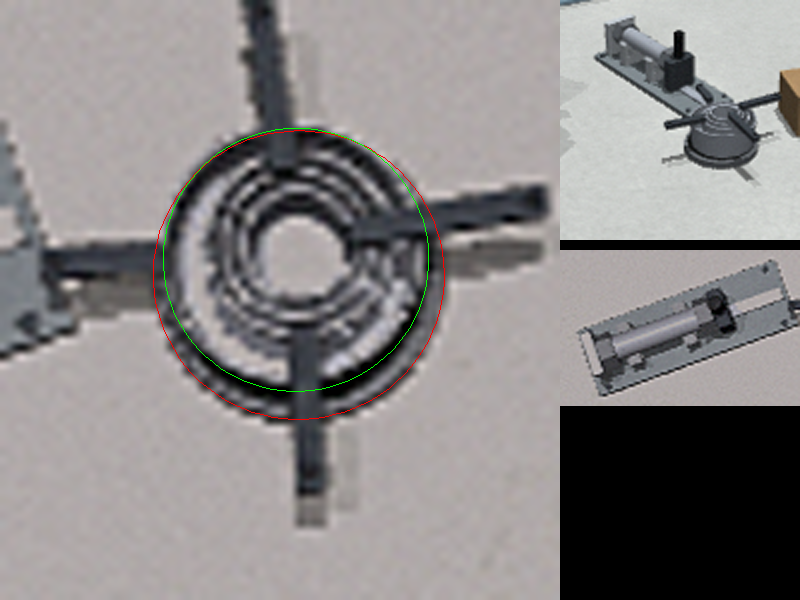

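The rim of pan a now matches the centred (green) circle to about 1–2 mm. The four handles are about 90° apart, the rims are concentric, and the tube is still clamped against the stop. The arm is clear, so I hand in.

```bash
python3 -c "
from station import finish_job
print(finish_job())"
```

```text
the job is handed in; nothing more can be done
None
```

The sampling set is put away and the job is handed in at about 51 s of robot time; no verdict was reported.

- **Tube and jaw:** I drew the jaw back to its end stop and laid the tube in the V-rests. My first grip held it only by the fingertips, so I set it down and gripped it deeper. I then slid the jaw in by its knob until it stopped at about 44.8 mm of travel (expected 45 mm), pressed with about 23 N, and let go. The last picture shows the jaw still against the tube.
- **Pans:** pan b was absent. Pan a stands on the stand with c, d and e nested in it. Each touched down within about 1 mm of its expected height, and the handles are about 90° apart.
- **Disturbance:** pan e was knocked aside during the run. I measured its new position before gripping it.
- **Disagreements:** camera and robot differed by about 3–5 mm in x. Pan a first stood about 4 mm off the stand's centre, so I slid the whole stack over by its handle. In the last picture the rim matches the centred outline to 1–2 mm.
- **Not checked:** I moved nothing near the bottle, jar and carton, but I did not measure them again at the end.

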